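# Change the batch in the paint-pot mixer

### The arm

A 6-joint arm with a two-finger parallel gripper is mounted at the origin on the work surface. World frame = base frame: x ahead of the robot, y to its left, z up, the work surface at z = 0. Lengths are in mm, angles in rad, forces in N, time in s.
With the tool pointing down it reaches from about 350 to 875 mm from the base axis. Payload 4.2 kg.
Tool frame: the origin (TCP) lies midway between the tips of the shut fingers; the grasp point (between the pads) lies ctrl.tcp_to_grasp behind it (ctrl.tcp_to_grasp is the distance from the TCP to the grasp point, in mm); z points along the fingers, y is the direction in which the jaws open and shut (so a half turn about z gives the same grasp; the last joint's range is limited). The gripper opens to 87 mm and grips with 3 to 60 N. Pads are 19 mm wide; open, the fingers measure 117 mm over their backs; the gripper's body (75 mm by 190 mm) begins 51 mm behind the grasp point.
Start: joints at [-0.841, 0.385, 0.008, 0, -1.194, -0.259], TCP at [283.511, -556.975, 222.55] pointing down, gripper open.
Joint ranges: [-3.14, 3.14], [-1.21, 2.06], [-1.07, 1.41], [-3.16, 2.05], [-2.99, -0.16], [-3.1, 3.1]. Speed limits (rad/s): [2.79, 2.79, 3.14, 3.14, 3.14, 3.14].

### API

Orientations are given as a unit quaternion [w, x, y, z].
In Python, from bench import monitor, cams, close_job, ctrl gives the robot as it stands. The module is installed in compiled form; this text tells all that it offers.
- The arm moves only by the tool play_rows, never from a script. Its argument "series" is a list of rows, each an object of numbers: "x", "y", "z": the shift along the world's x, y, z in units of 50 mm (1.0 is 50 mm); "ax", "ay", "az": the turn, a rotation vector about the world's x, y, z in units of 8 degrees (1.0 is 8 degrees). A call has 1 to 10 rows; each row shifts and turns the pose as measured when the row begins; what a row does not reach is not made up. A row lasts 1/8 s, in which the tool goes at most 62.5 mm and 10.7 degrees, less where a joint would pass 70% of its speed; a pose out of reach is approached as far as the arm can. A call is refused whole if a number of a shift passes 1 or a number of a turn 1, either way. A call with a gripper value outside its range is refused whole. "gripper" is the gripper command: -1 is fully open, 1 is shut, values between are in proportion, set as the call begins (left out, the last holds). The fingers move at their own pace and stop on an object; "squeeze" is the grip in N (left out, the last holds). Time passes only in rows, so rows that do not move let the fingers close. It gives the time, the measured TCP pose, the force and the opening at its end, in the units of the state.
- monitor.read_state(): the state, without advancing time (a new reading comes with each control period).
- cams.get_image(name): name is "side" or "top" or "wrist"; returns the picture (400x640x3 uint8, blue, green, red); there is no depth.
- cams.camera_params(name): a dict with "fx", "fy", "cx", "cy" (pixels), "rvec" (rotation vector, rad) and "tvec" (3), from world to camera coordinates, as OpenCV has them. Camera axes: x right, y down, z forward; pixel columns grow to the right and rows downward; lengths in mm; the calibration is good to about 2 mm. A picture is of the moment at which its call begins: read the wrist's pose just before it. camera_params takes no time and is no camera call; for the wrist camera it gives the pose at the moment of the call.
- close_job(): hands the job in, once; it reports no verdict.
The state is a dict: "clock": time; "qpos": joint angles; "joint_vel": joint speeds; "joint_torque": joint torques, N m; "tool_pos": TCP position; "tool_rot": TCP orientation; "wrist_force": force on the tool from outside, world axes, zero at the start; "torque": the same for the moment, N m; "gripper_width": opening from 0.0 (shut) to 1.0 (fully open).
Only numpy, scipy, OpenCV 4.12 (cv2) and the standard library are available. Lean on these libraries where they do the work, as an engineer would, in place of code of your own. Each camera call takes 0.05 s, during which the arm holds its last target. There are 200 camera calls.

### The job

Change the batch in the paint-pot mixer: stand the slim bottles that are in its sockets upright in the low square tray, and stand every short round paint pot from the table upright in the sockets, one to a socket. Then hang the hold-down plate over the pots with both of its holes on the mixer's two pins, flat and fully home on both shoulders, and last turn the timer knob clockwise until its pointer lines up with the raised brass tab; leave the other things where they are.

Things in the scene. Friction and masses are not known exactly. Their poses are not given: they have to be found in the camera images.
- pot0_mid (a point): short round paint pot, lidded, standing upright: diameter 48 mm, height 85 mm, 0.13 to 0.25 kg, same outline all the way up. The point is its centre, half-way up; z is its axis, up when upright. May be absent in a given start (None).
- pot1_mid (a point): short round paint pot, lidded, standing upright: diameter 48 mm, height 85 mm, 0.13 to 0.25 kg, same outline all the way up. The point is its centre, half-way up; z is its axis, up when upright. May be absent in a given start (None).
- pot2_mid (a point): short round paint pot, lidded, standing upright: diameter 48 mm, height 85 mm, 0.13 to 0.25 kg, same outline all the way up. The point is its centre, half-way up; z is its axis, up when upright. May be absent in a given start (None).
- pot3_mid (a point): short round paint pot, lidded, standing upright: diameter 48 mm, height 85 mm, 0.13 to 0.25 kg, same outline all the way up. The point is its centre, half-way up; z is its axis, up when upright. May be absent in a given start (None).
- slim0_mid (a point): slim paint bottle of the last batch, at the start standing in one of the mixer's sockets: straight sides, diameter 36 mm, height 90 mm, 0.08 to 0.13 kg. The point is its centre, half-way up; z is its axis, up when upright. May be absent in a given start (None).
- slim1_mid (a point): slim paint bottle of the last batch, at the start standing in one of the mixer's sockets: straight sides, diameter 36 mm, height 90 mm, 0.08 to 0.13 kg. The point is its centre, half-way up; z is its axis, up when upright. May be absent in a given start (None).
- slim2_mid (a point): slim paint bottle of the last batch, at the start standing in one of the mixer's sockets: straight sides, diameter 36 mm, height 90 mm, 0.08 to 0.13 kg. The point is its centre, half-way up; z is its axis, up when upright. May be absent in a given start (None).
- tray_floor (a point): centre of the inner floor (4 mm above the table) of a fixed square low wooden tray, 130 by 130 mm outside, 122 by 122 mm inside, rim 8 mm above the floor; x and y run along its sides. A slim bottle standing in it has its centre 45 mm above the floor.
- socket0 (a point): centre of the inner floor of socket 0 (first) in the mixer's row of three along its y, pitch 59 mm. An open square pocket at least 53 mm wide inside, walls 5 mm thick; outer walls rise 32 mm, dividers 27 mm above this floor, itself 55 mm above the table. A pot in it has its centre 42.5 mm above this point, its top 4 mm below the pins' shoulders.
- socket1 (a point): centre of the inner floor of socket 1 (middle) in the mixer's row of three along its y, pitch 59 mm. An open square pocket at least 53 mm wide inside, walls 5 mm thick; outer walls rise 32 mm, dividers 27 mm above this floor, itself 55 mm above the table. A pot in it has its centre 42.5 mm above this point, its top 4 mm below the pins' shoulders.
- socket2 (a point): centre of the inner floor of socket 2 (last) in the mixer's row of three along its y, pitch 59 mm. An open square pocket at least 53 mm wide inside, walls 5 mm thick; outer walls rise 32 mm, dividers 27 mm above this floor, itself 55 mm above the table. A pot in it has its centre 42.5 mm above this point, its top 4 mm below the pins' shoulders.
- seat (a point): midway between the mixer's two pins, at the height of their shoulders, 144 mm above the table; y runs along the row of sockets to both pins, z up. The upright pins stand 118 mm either side along y: each has a 24 mm wide round shoulder on which the plate rests, above it 14 mm thick for 14 mm, then tapering over 8 mm to 7 mm. The mixer is fixed, its base 100 by 290 by 50 mm high.
- plate_handle (a point): loose flat hold-down plate, 60 (x) by 270 (y) by 10 mm, 0.28 to 0.56 kg. On its middle a block handle 20 mm thick (x), 90 mm long (y), 42 mm tall. Two 17.5 mm round holes through it on its y axis, 118 mm either side of the middle. The point: on the handle's centre line, 32 mm above the underside, 20 mm below the handle's top; z up when flat. May hang either way round; starts flat on the table.
- knob_grip (a point): black timer knob on top of the fixed timer box (110 by 110 by 55 mm high): upright bar grip 50 mm long (x), 14 mm thick (y). The point is on its vertical axis, 88 mm above the table, 14 mm below the bar's top, 24 mm above the top of its 52 mm round skirt. x points to the pointer (white line on the bar, white nose at the skirt). Light friction (0.03 N m), stays where left.
- knob (a joint): angle of the timer knob, rad: 0 at its anticlockwise end stop, growing as it turns clockwise seen from above, to 4.5 at the other end stop. It starts between 0 and 0.4; the tab always lies 0.5 to 2.6 rad clockwise of the pointer at the start.
- tab_dir (a point): index tab of the dial: raised brass block 10 by 8 by 8 mm on the timer box, 47 mm from the knob's axis. The point is on the knob's axis, 61 mm above the table; its x axis runs to the tab, so the knob's pointer must end up along this x axis.
- bottle: tall white paint bottle, 56 mm diameter, 160 mm tall; not a pot; a bystander, to be left where it is. Origin at the centre of its underside.
- star_a: painted card star lying flat, 84 mm across, 10 mm thick; a bystander, to be left where it is. Origin at the centre of its underside.
- star_b: painted card star lying flat, 100 mm across, 10 mm thick; a bystander, to be left where it is. Origin at the centre of its underside.
- cup: open white cup, 76 mm across, 90 mm tall; a bystander, to be left where it is. Origin at the centre of its underside.
- brush: paint brush lying flat, 190 mm long; a bystander, to be left where it is. Origin at the table side of the brush.
- tube: yellow paint tube lying flat, 110 by 32 by 20 mm; a bystander, to be left where it is. Origin at the centre of its underside.
- palette: flat white paint palette, 100 by 200 by 14 mm; a bystander, to be left where it is. Origin at the centre of its underside.
Things that resemble listed ones, but are neither listed nor needed, are in the scene too. What is shaped like the part that bears pot0_mid but purple is not meant.

How it is judged (in metres and radians):
On the way, in this order (a step that is already met when the one before it is completed fails the run):
1. every slim bottle stands in the tray and every pot in a socket of the mixer (x of slim0_mid in the frame of tray_floor between -0.055 and 0.055 m and y of slim0_mid in the frame of tray_floor between -0.055 and 0.055 m and z of slim0_mid in the frame of tray_floor between 0.039 and 0.051 m and angle between each of slim0_mid, slim1_mid, slim2_mid, pot0_mid, pot1_mid, pot2_mid, pot3_mid's own z axis and vertical below 0.12 rad and x of slim1_mid in the frame of tray_floor between -0.055 and 0.055 m and y of slim1_mid in the frame of tray_floor between -0.055 and 0.055 m and z of slim1_mid in the frame of tray_floor between 0.039 and 0.051 m and x of slim2_mid in the frame of tray_floor between -0.055 and 0.055 m and y of slim2_mid in the frame of tray_floor between -0.055 and 0.055 m and z of slim2_mid in the frame of tray_floor between 0.039 and 0.051 m and ((horizontal distance between pot0_mid and socket0 below 0.007 m and z of pot0_mid in the frame of socket0 between 0.036 and 0.048 m) or (horizontal distance between pot0_mid and socket1 below 0.007 m and z of pot0_mid in the frame of socket1 between 0.036 and 0.048 m) or (horizontal distance between pot0_mid and socket2 below 0.007 m and z of pot0_mid in the frame of socket2 between 0.036 and 0.048 m)) and ((horizontal distance between pot1_mid and socket0 below 0.007 m and z of pot1_mid in the frame of socket0 between 0.036 and 0.048 m) or (horizontal distance between pot1_mid and socket1 below 0.007 m and z of pot1_mid in the frame of socket1 between 0.036 and 0.048 m) or (horizontal distance between pot1_mid and socket2 below 0.007 m and z of pot1_mid in the frame of socket2 between 0.036 and 0.048 m)) and ((horizontal distance between pot2_mid and socket0 below 0.007 m and z of pot2_mid in the frame of socket0 between 0.036 and 0.048 m) or (horizontal distance between pot2_mid and socket1 below 0.007 m and z of pot2_mid in the frame of socket1 between 0.036 and 0.048 m) or (horizontal distance between pot2_mid and socket2 below 0.007 m and z of pot2_mid in the frame of socket2 between 0.036 and 0.048 m)) and ((horizontal distance between pot3_mid and socket0 below 0.007 m and z of pot3_mid in the frame of socket0 between 0.036 and 0.048 m) or (horizontal distance between pot3_mid and socket1 below 0.007 m and z of pot3_mid in the frame of socket1 between 0.036 and 0.048 m) or (horizontal distance between pot3_mid and socket2 below 0.007 m and z of pot3_mid in the frame of socket2 between 0.036 and 0.048 m))), for 0.2 s.
2. the hold-down plate hangs on both pins, down on their shoulders (horizontal distance between plate_handle and seat below 0.006 m and z of plate_handle in the frame of seat between 0.028 and 0.036 m and angle between plate_handle's own z axis and vertical below 0.05 rad and angle between the y axis of plate_handle and the y axis of seat, either way round below 0.06 rad), for 0.2 s.
3. the timer knob's pointer is turned to the tab (angle between the x axis of knob_grip and the x axis of tab_dir, either way round below 0.1 rad and value of joint knob below 3 rad), for 0.2 s.
At the end, for the whole second after the job is handed in: Bottles stand upright (7 degrees) on the tray floor, pots upright on socket floors within 7 mm of centre; the plate lies level (within 3 degrees) on both pin shoulders (within 4 mm), centred within 6 mm; the knob pointer is within 0.1 rad of the tab (all of step 1 and all of step 2 and all of step 3); the robot touches nothing.
It fails at once if a bystander is knocked more than 60 mm away (distance of any of bottle, star_a, star_b, cup, brush, tube, palette from where it was at the start of the episode above 0.06 m).
Of slim0, slim1, slim2 only 1 to 2 are there at a start; the rules pass over those that are not, and their reading is None.
Of pot0, pot1, pot2, pot3 only 2 to 3 are there at a start; the rules pass over those that are not, and their reading is None.
At some moment in a run one of plate may be knocked a few centimetres aside while the robot is not near it.
It also fails if it takes over 210 s, if anything falls off the work surface, if the arm or the gripper's body presses on something with over 40 N, if the wrist force passes 120 N, or if a joint passes its speed limit or range.

## Working session

There is one attempt and no reset: what is moved stays moved. The work goes in short steps, Python scripts to look and compute and a tool call to move; the robot and the scene stay as the last step left them, time stands still between calls to the robot, and variables do not carry over. Pictures are saved under pics/ and viewed, on a budget of 14 in all, crops included, one or two more only if the job needs it, and the job is handed in when it is done.

Besides the shell and the picture viewer there is one more tool, called after "Call:" as name([rows], argument=value, ...), one row to a line, values as JSON. play_rows: Moves the arm, as the interface text tells. Its arguments: {"type":"object","properties":{"series":{"type":"array","items":{"type":"object","properties":{"x":{"type":"number"},"y":{"type":"number"},"z":{"type":"number"},"ax":{"type":"number"},"ay":{"type":"number"},"az":{"type":"number"}}}},"gripper":{"type":"number"},"squeeze":{"type":"number"}},"required":["series"]}

```bash
mkdir -p pics; cat > h.py <<'E'
import numpy as np, cv2
from bench import monitor, cams, ctrl
def cam(n):
    p=cams.camera_params(n); R=cv2.Rodrigues(np.array(p['rvec'],float))[0]
    return p,R,np.array(p['tvec'],float).ravel()
def ray(n,u,v,z,c=None):
    p,R,t=c or cam(n); d=R.T@np.array([(u-p['cx'])/p['fx'],(v-p['cy'])/p['fy'],1]); o=-R.T@t
    return (o+d*(z-o[2])/d[2])
def proj(n,P,c=None):
    p,R,t=c or cam(n); q=R@np.array(P,float)+t
    return p['fx']*q[0]/q[2]+p['cx'],p['fy']*q[1]/q[2]+p['cy']
def snap(n,f):
    im=cams.get_image(n); cv2.imwrite('pics/'+f,im); return im
E
python3 - <<'E'
from h import *
print(monitor.read_state(), ctrl.tcp_to_grasp)
for n in('top','side','wrist'):
    snap(n,n+'0.png'); p,R,t=cam(n); print(n,p['fx'],p['cx'],p['cy'],-R.T@t,R[2])
E
```

```text
{'clock': 0.0, 'qpos': array([-8.41395560e-01,  3.85585879e-01,  6.61809376e-03, -5.38980538e-04,
       -1.19401319e+00, -2.58606387e-01]), 'joint_vel': array([ 0.00046116,  0.00052948, -0.0006216 , -0.00085115, -0.00199197,
        0.00102508]), 'joint_torque': array([-5.05724965e-04, -3.90661275e+01,  1.87397987e+01,  4.21968877e+00,
        1.09030609e-02, -1.90378887e-04]), 'tool_pos': array([ 283.24521263, -556.44332263,  221.43295911]), 'tool_rot': array([-2.97398439e-04, -2.33132407e-01,  9.72444356e-01,  1.08049115e-03]), 'wrist_force': array([-0.26407082,  0.21114321,  0.52735338]), 'torque': array([-0.05135118, -0.01102375,  0.02678363]), 'gripper_width': 1.0008750095330126} 18.700000000000003
top 486.26896963518175 322.4560669804204 204.50007891826175 [ 331.89965146   54.16434826 1547.86023594] [ 0.15639159 -0.01493199 -0.98758225]
side 369.9301415452601 313.9002683648581 196.9812302470243 [130.23567637 689.18807282 690.8176897 ] [ 0.44092999 -0.66063065 -0.60757542]
wrist 293.93182467504784 321.1111802092471 199.94319088798164 [ 225.62910634 -587.24492648  382.87732717] [ 0.21521998  0.1098254  -0.97037042]
```

View pics/top0.png

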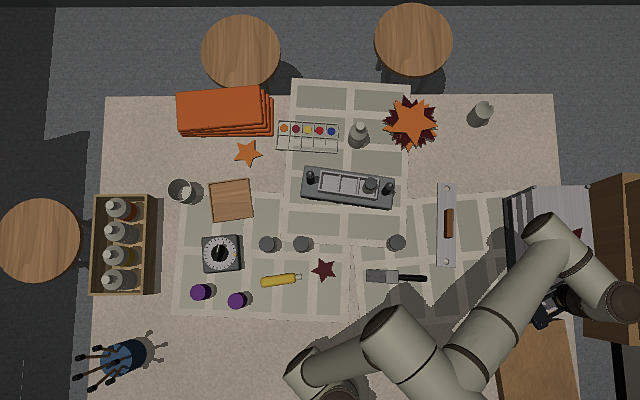

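View pics/side0.png

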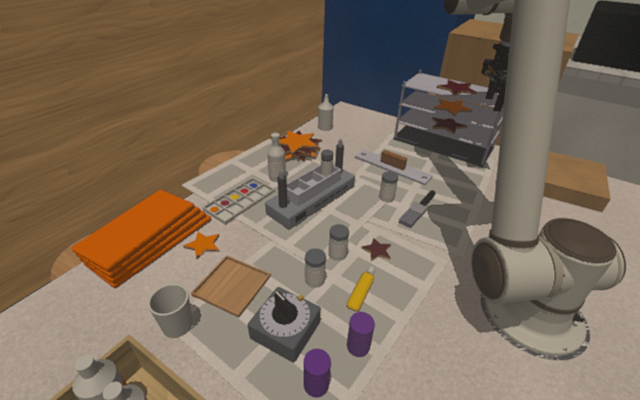

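The top view shows grey pots at (267,243), (303,243) and (397,242), and purple decoys at (200,291) and (237,300). The mixer is at (347,187) with one slim bottle at (370,184), the tray at (231,200), the timer at (221,253) and the plate at (447,225). The side view agrees. The grey pots fit the description and the purple ones are excluded by it. I'll confirm in one enlarged crop.

```bash
python3 - <<'E'
from h import *
im=cv2.imread('pics/top0.png'); 
c=cv2.resize(im[150:310,185:465],None,fx=2.857,fy=2.857,interpolation=cv2.INTER_CUBIC); cv2.imwrite('pics/c1.png',c)
C=cam('top')
for nm,u,v,z in[('potA',267,243,85),('potB',303,243,85),('potC',397,242,85),('slim',370,184,145),('tray',231,200,12),('timer',221,253,75),('plateh',449,223,52),('pinL',310,172,166),('pinR',390,185,166)]:
    print(nm,ray('top',u,v,z,C).round(0))
E
```

```text
potA [448. 200.  85.]
potB [447.  92.  85.]
potC [ 447. -191.   85.]
slim [ 614. -108.  145.]
tray [593. 323.  12.]
timer [420. 339.  75.]
plateh [ 507. -361.   52.]
pinL [647.  68. 166.]
pinR [ 606. -163.  166.]
```

View pics/c1.png

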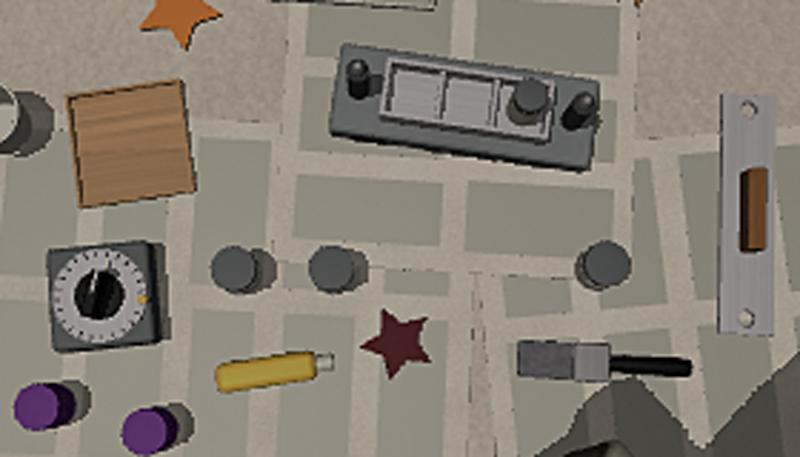

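The crop shows three grey lidded pots at crop (235,270), (331,268) and (604,265), which I take as pots; the purple cylinders at the lower left are the decoys. It also shows one slim bottle in the socket nearest the right pin, the plate holes at (748,108) and (746,318), the knob pointer pointing up and the brass tab at (144,299). Next I move over the mixer for a closer look.

Call:
play_rows([
  {"z": 1},
  {"x": 0.62,"y": 0.95,"z": 0.2,"az": 0.66},
  {"x": 0.62,"y": 0.95,"z": 0.2,"az": 0.66},
  {"x": 0.62,"y": 0.95,"z": 0.2,"az": 0.66},
  {"x": 0.62,"y": 0.95,"z": 0.2,"az": 0.66},
  {"x": 0.62,"y": 0.95,"z": 0.1,"az": 0.66},
  {"x": 0.62,"y": 0.95,"z": 0.1,"az": 0.66},
  {"x": 0.62,"y": 0.95,"az": 0.66},
  {"x": 0.62,"y": 0.95,"az": 0.66},
  {"x": 0.62,"y": 0.95,"az": 0.66},
], gripper=-1)

```text
$.series[0]: bad value
```

Call:
play_rows([
  {"x": 0.62,"y": 0.95,"az": 0.66},
  {},
  {},
])

```text
$.series[0]: bad value
```

```bash
cat >> h.py <<'E'
def st():
    s=monitor.read_state(); w,x,y,z=s['tool_rot']
    from scipy.spatial.transform import Rotation as Ro
    R=Ro.from_quat([x,y,z,w]).as_matrix()
    print('t',round(s['clock'],1),'tcp',s['tool_pos'].round(1),'yang',np.degrees(np.arctan2(R[1,1],R[0,1])).round(1),'z',R[:,2].round(3),'F',s['wrist_force'].round(1),'w',round(s['gripper_width']*87,1),'q',s['qpos'].round(2))
E
python3 - <<'E'
from h import *
st(); im=snap('wrist','w1.png')
E
```

```text
t 0.1 tcp [ 283.3 -556.6  221.7] yang 117.0 z [-0.001  0.001 -1.   ] F [-0.8 -0.9 -0.2] w 86.8 q [-0.84  0.39  0.01 -0.   -1.19 -0.26]
```

View pics/w1.png

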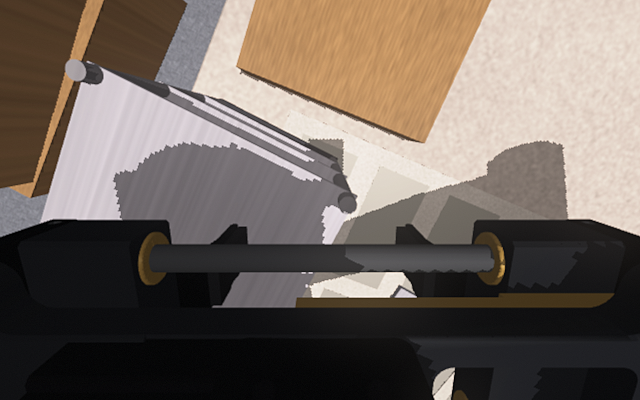

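The picture shows only the rack; the gripper fills the rows below about 215, so the useful view lies on the camera side. The rows also need every key written out.

Call:
play_rows([
  {"x": 0,"y": 0,"z": 1,"ax": 0,"ay": 0,"az": 0},
  {"x": 0,"y": 0,"z": 1,"ax": 0,"ay": 0,"az": 0},
  {"x": 0.6,"y": 0.98,"z": 0.2,"ax": 0,"ay": 0,"az": 0.66},
  {"x": 0.6,"y": 0.98,"z": 0.2,"ax": 0,"ay": 0,"az": 0.66},
  {"x": 0.6,"y": 0.98,"z": 0.2,"ax": 0,"ay": 0,"az": 0.66},
  {"x": 0.6,"y": 0.98,"z": 0.2,"ax": 0,"ay": 0,"az": 0.66},
  {"x": 0.6,"y": 0.98,"z": 0.2,"ax": 0,"ay": 0,"az": 0.66},
  {"x": 0.6,"y": 0.98,"z": 0.2,"ax": 0,"ay": 0,"az": 0.66},
  {"x": 0.6,"y": 0.98,"z": 0,"ax": 0,"ay": 0,"az": 0.66},
  {"x": 0.6,"y": 0.98,"z": 0,"ax": 0,"ay": 0,"az": 0.66},
], gripper=-1)

```text
clock: 1.45
tool_pos: [525.6, -153.4, 383.4]
tool_rot: [-0.002, -0.575, 0.818, 0.002]
wrist_force: [-0.1, -1.0, -0.0]
gripper_width: 0.998
```

Call:
play_rows([
  {"x": 0.6,"y": 0.98,"z": 0,"ax": 0,"ay": 0,"az": 0.66},
  {"x": 0.6,"y": 0.98,"z": 0,"ax": 0,"ay": 0,"az": 0.66},
  {"x": 0.6,"y": 0.98,"z": 0,"ax": 0,"ay": 0,"az": 0},
  {"x": 0,"y": 0,"z": 0,"ax": 0,"ay": 0,"az": 0},
  {"x": 0,"y": 0,"z": 0,"ax": 0,"ay": 0,"az": 0},
])

```text
clock: 2.08
tool_pos: [618.7, 3.0, 380.9]
tool_rot: [-0.003, -0.652, 0.758, 0.003]
wrist_force: [0.2, -1.1, 0.1]
gripper_width: 1.004
```

```bash
python3 - <<'E'
from h import *
st(); im=snap('wrist','w2.png'); st()
E
```

```text
t 2.1 tcp [618.7   3.  380.9] yang 171.4 z [-0.01   0.001 -1.   ] F [ 0.2 -1.1  0.1] w 87.3 q [ 0.26  0.32  0.3  -0.   -1.56 -0.41]
t 2.1 tcp [618.6   2.8 380.6] yang 171.4 z [-0.01   0.001 -1.   ] F [-0.2  0.3  0.1] w 87.0 q [ 0.26  0.32  0.3  -0.   -1.56 -0.41]
```

View pics/w2.png

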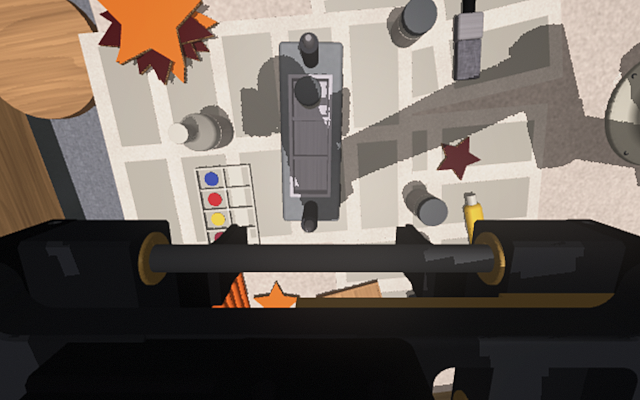

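The wrist view shows the mixer upright in the frame, x 281–341 and y 42–220, with the slim bottle at (307,92) and pins at (309,45) and (309,215). There are pots at (433,205) and (413,18). I'll enlarge the mixer for exact corners.

```bash
python3 - <<'E'
from h import *
im=cv2.imread('pics/w2.png')[30:235,265:355]
g=cv2.convertScaleAbs(im,alpha=1.8,beta=20)
c=cv2.rotate(cv2.resize(g,None,fx=3.9,fy=3.9,interpolation=cv2.INTER_CUBIC),cv2.ROTATE_90_CLOCKWISE); cv2.imwrite('pics/c2.png',c)
E
```

```text
(no output)
```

View pics/c2.png

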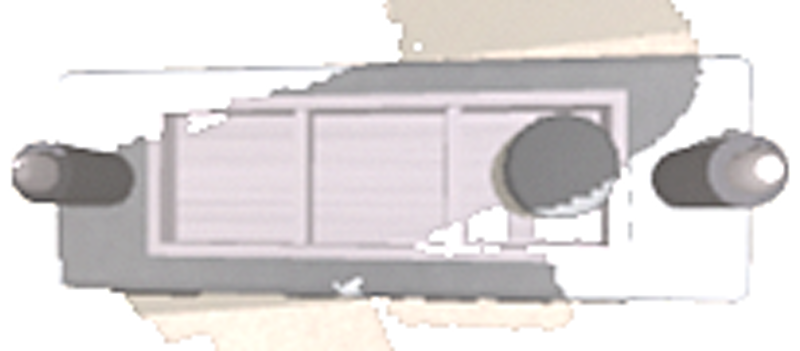

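```bash
python3 - <<'E'
from h import *
C=cam('wrist')
def r(X,Y,z): return ray('wrist',265+Y/3.9,30+(799-X)/3.9,z,C)
b=[r(62,72,50),r(750,57,50),r(748,300,50),r(62,288,50)]
print('base',np.round(b,1), 'ctr',np.mean(b,0).round(1),[np.linalg.norm(b[i]-b[(i+1)%4]).round(1) for i in range(4)])
p=[r(33,170,166),r(768,167,166)]; d=p[0]-p[1]
print('pins',np.round(p,1),np.mean(p,0).round(1),np.linalg.norm(d),np.degrees(np.arctan2(d[1],d[0])))
d=b[3]-b[2]; e=b[0]-b[1]; print([np.degrees(np.arctan2(v[1],v[0])) for v in(d,e)])
print('rim',r(148,254,87).round(1),r(630,90,87).round(1), ((r(148,254,87)+r(630,90,87))/2).round(1))
print('dividers', [r(x,175,82).round(1) for x in (305,453)])
print('slim',r(562,163,145).round(1))
# plain wrist points
for u,v in((433,200),(419,13)): print('pot',ray('wrist',u,v,85,C).round(1))
# top
T=cam('top')
for x,y,z in((357,63,166),(585,97,166),(748,108,10),(746,318,10)): print('top',ray('top',185+x/2.857,150+y/2.857,z,T).round(1))
# tray corners at z=12
for x,y in((67,95),(182,80),(196,190),(82,208)): print('tray',ray('top',185+x/2.857,150+y/2.857,12,T).round(1))
E
```

```text
base [[ 695.1   82.1   50. ]
 [ 650.  -195.    50. ]
 [ 556.3 -180.2   50. ]
 [ 599.2   97.    50. ]] ctr [625.1 -49.   50. ] [np.float64(280.8), np.float64(94.8), np.float64(280.6), np.float64(97.0)]
pins [[ 643.8   63.4  166. ]
 [ 607.6 -163.8  166. ]] [625.7 -50.2 166. ] 230.07940708883498 80.96605496517118
[np.float64(81.20608328648584), np.float64(80.75893409286333)]
rim [608.8  46.5  87. ] [ 642.4 -143.7   87. ] [625.6 -48.6  87. ]
dividers [array([630.7, -20.8,  82. ]), array([621.6, -76.9,  82. ])]
slim [ 618.6 -109.5  145. ]
pot [446.1  77.3  85. ]
pot [ 449.3 -193.7   85. ]
top [646.6  68.5 166. ]
top [ 609.2 -162.8  166. ]
top [ 626.1 -371.6   10. ]
top [ 390.1 -357.    10. ]
tray [647.8 396.1  12. ]
tray [663.8 267.4  12. ]
tray [538.6 250.3  12. ]
tray [519.8 376.4  12. ]
```

Scale and centre agree across the base, rim and pins: the seat is at about (626,-48.5), with the row along 81°. The sockets are at (635,10), (626,-48) and (617,-107), and the slim bottle is in the last one. I approach it next.

Call:
play_rows([
  {"x": 0,"y": -0.74,"z": -0.8,"ax": 0,"ay": 0,"az": 0},
  {"x": 0,"y": -0.74,"z": -0.8,"ax": 0,"ay": 0,"az": 0},
  {"x": 0,"y": -0.74,"z": -0.8,"ax": 0,"ay": 0,"az": 0},
  {"x": 0,"y": 0,"z": -0.8,"ax": 0,"ay": 0,"az": 0},
  {"x": 0,"y": 0,"z": 0,"ax": 0,"ay": 0,"az": 0},
  {"x": 0,"y": 0,"z": 0,"ax": 0,"ay": 0,"az": 0},
])

```text
clock: 2.88
tool_pos: [615.4, -118.1, 222.5]
tool_rot: [0.0, -0.649, 0.761, 0.0]
wrist_force: [0.6, -1.0, 0.5]
gripper_width: 1.002
```

Call:
play_rows([
  {"x": 0.04,"y": 0.2,"z": 0,"ax": 0,"ay": 0,"az": 0},
  {"x": 0,"y": 0,"z": -0.6,"ax": 0,"ay": 0,"az": 0},
  {"x": 0,"y": 0,"z": -0.6,"ax": 0,"ay": 0,"az": 0},
  {"x": 0,"y": 0,"z": -0.6,"ax": 0,"ay": 0,"az": 0},
  {"x": 0,"y": 0,"z": -0.5,"ax": 0,"ay": 0,"az": 0},
  {"x": 0,"y": 0,"z": 0,"ax": 0,"ay": 0,"az": 0},
])

```text
clock: 3.62
tool_pos: [625.4, -102.4, 117.8]
tool_rot: [0.01, -0.652, 0.758, -0.008]
wrist_force: [-0.4, 0.3, -0.4]
gripper_width: 1.0
```

Call:
play_rows([
  {"x": 0,"y": 0,"z": 0,"ax": 0,"ay": 0,"az": 0},
  {"x": 0,"y": 0,"z": 0,"ax": 0,"ay": 0,"az": 0},
  {"x": 0,"y": 0,"z": 0,"ax": 0,"ay": 0,"az": 0},
  {"x": 0,"y": 0,"z": 0,"ax": 0,"ay": 0,"az": 0},
  {"x": 0,"y": 0,"z": 0,"ax": 0,"ay": 0,"az": 0},
  {"x": 0,"y": 0,"z": 0,"ax": 0,"ay": 0,"az": 0},
], gripper=1, squeeze=15)

```text
clock: 4.38
tool_pos: [628.9, -101.5, 124.2]
tool_rot: [0.014, -0.652, 0.758, -0.011]
wrist_force: [-0.6, 0.3, -0.1]
gripper_width: 0.425
```

Gripped at 37 mm, but idle rows drift up and forward, so the hold is high. I'll reopen, go lower, and compensate.

Call:
play_rows([
  {"x": 0,"y": 0,"z": -0.02,"ax": 0,"ay": 0,"az": 0},
  {"x": -0.05,"y": 0,"z": -0.03,"ax": 0,"ay": 0,"az": 0},
  {"x": -0.1,"y": -0.05,"z": -0.15,"ax": 0,"ay": 0,"az": 0},
  {"x": -0.1,"y": -0.05,"z": -0.2,"ax": 0,"ay": 0,"az": 0},
  {"x": 0,"y": 0,"z": -0.2,"ax": 0,"ay": 0,"az": 0},
], gripper=-1)

```text
clock: 5.0
tool_pos: [615.3, -107.0, 92.3]
tool_rot: [0.014, -0.652, 0.758, -0.011]
wrist_force: [0.9, 0.2, 0.3]
gripper_width: 0.913
```

```bash
python3 -c "
from h import *
st()"
```

```text
t 5.0 tcp [ 615.3 -107.    92.3] yang 171.4 z [ 0.035  0.001 -0.999] F [0.9 0.2 0.3] w 79.4 q [ 0.09  0.48 -0.19  0.   -0.86 -0.24]
```

Call:
play_rows([
  {"x": 0.05,"y": 0,"z": 0.2,"ax": 0,"ay": 0.25,"az": 0},
  {"x": 0,"y": 0,"z": 0,"ax": 0,"ay": 0,"az": 0},
])

```text
clock: 5.25
tool_pos: [616.5, -107.1, 99.8]
tool_rot: [-0.001, -0.652, 0.758, 0.002]
wrist_force: [-0.1, -0.3, 0.3]
gripper_width: 0.993
```

Call:
play_rows([
  {"x": 0,"y": 0,"z": 0,"ax": 0,"ay": 0,"az": 0},
  {"x": 0,"y": 0,"z": 0,"ax": 0,"ay": 0,"az": 0},
  {"x": 0,"y": 0,"z": 0,"ax": 0,"ay": 0,"az": 0},
  {"x": 0,"y": 0,"z": 0,"ax": 0,"ay": 0,"az": 0},
], gripper=1, squeeze=15)

```text
clock: 5.75
tool_pos: [615.0, -107.0, 98.1]
tool_rot: [-0.002, -0.652, 0.758, 0.002]
wrist_force: [-0.6, -0.5, -0.4]
gripper_width: 0.632
```

```bash
python3 -c "
from h import *
st()"
```

```text
t 5.8 tcp [ 615.  -107.    98.1] yang 171.4 z [-0.006  0.001 -1.   ] F [-0.6 -0.5 -0.4] w 55.0 q [ 0.09  0.49 -0.15 -0.   -0.93 -0.23]
```

Call:
play_rows([
  {"x": 0.03,"y": 0,"z": 0,"ax": 0,"ay": 0,"az": 0},
  {"x": 0,"y": 0,"z": 0,"ax": 0,"ay": 0,"az": 0},
  {"x": 0,"y": 0,"z": 0,"ax": 0,"ay": 0,"az": 0},
  {"x": 0,"y": 0,"z": 0,"ax": 0,"ay": 0,"az": 0},
])

```text
clock: 6.25
tool_pos: [616.9, -107.0, 98.4]
tool_rot: [-0.001, -0.652, 0.758, 0.002]
wrist_force: [-0.7, 0.7, -0.8]
gripper_width: 0.407
```

Call:
play_rows([
  {"x": 0,"y": 0,"z": 0.3,"ax": 0,"ay": 0,"az": 0},
  {"x": 0,"y": 0,"z": 0.6,"ax": 0,"ay": 0,"az": 0},
  {"x": 0,"y": 0,"z": 0.9,"ax": 0,"ay": 0,"az": 0},
  {"x": 0,"y": 0,"z": 0.9,"ax": 0,"ay": 0,"az": 0},
])

```text
clock: 6.75
tool_pos: [613.5, -107.0, 234.7]
tool_rot: [-0.005, -0.652, 0.758, 0.005]
wrist_force: [1.2, 0.1, -1.1]
gripper_width: 0.407
```

```bash
python3 -c "
from h import *
st()"
```

```text
t 6.8 tcp [ 613.5 -107.   234.7] yang 171.3 z [-0.015  0.001 -1.   ] F [ 1.2  0.1 -1.1] w 35.4 q [ 0.09  0.38  0.03 -0.   -1.24 -0.24]
```

Call:
play_rows([
  {"x": 0,"y": 0.95,"z": 0.3,"ax": 0,"ay": 0,"az": 0},
  {"x": 0,"y": 0.95,"z": 0,"ax": 0,"ay": 0,"az": 0},
  {"x": 0,"y": 0.95,"z": 0,"ax": 0,"ay": 0,"az": 0},
  {"x": 0,"y": 0.95,"z": 0,"ax": 0,"ay": 0,"az": 0},
  {"x": 0,"y": 0.95,"z": 0,"ax": 0,"ay": 0,"az": 0},
  {"x": 0,"y": 0.95,"z": 0,"ax": 0,"ay": 0,"az": 0},
  {"x": 0,"y": 0.95,"z": 0,"ax": 0,"ay": 0,"az": 0},
  {"x": 0,"y": 0.95,"z": 0,"ax": 0,"ay": 0,"az": 0},
  {"x": 0,"y": 0.8,"z": 0,"ax": 0,"ay": 0,"az": 0},
  {"x": 0,"y": 0,"z": 0,"ax": 0,"ay": 0,"az": 0},
])

```text
clock: 8.0
tool_pos: [612.7, 325.0, 266.5]
tool_rot: [0.003, -0.651, 0.759, 0.001]
wrist_force: [0.3, -1.0, -1.9]
gripper_width: 0.408
```

```bash
python3 -c "
from h import *
st()"
```

```text
t 8.0 tcp [612.7 325.  266.5] yang 171.2 z [ 0.004  0.006 -1.   ] F [ 0.3 -1.  -1.9] w 35.5 q [ 0.72  0.48  0.27 -0.   -1.35 -0.87]
```

Call:
play_rows([
  {"x": -0.2,"y": 0,"z": -0.9,"ax": 0,"ay": 0,"az": 0},
  {"x": -0.2,"y": 0,"z": -0.9,"ax": 0,"ay": 0,"az": 0},
  {"x": 0,"y": 0,"z": -0.9,"ax": 0,"ay": 0,"az": 0},
  {"x": 0,"y": 0,"z": -0.9,"ax": 0,"ay": 0,"az": 0},
  {"x": 0,"y": 0,"z": 0,"ax": 0,"ay": 0,"az": 0},
  {"x": 0,"y": 0,"z": 0,"ax": 0,"ay": 0,"az": 0},
])

```text
clock: 8.75
tool_pos: [594.2, 321.4, 90.8]
tool_rot: [0.008, -0.65, 0.76, -0.001]
wrist_force: [1.3, 0.5, -1.2]
gripper_width: 0.408
```

```bash
python3 -c "
from h import *
st()"
```

```text
t 8.8 tcp [594.2 321.4  90.8] yang 171.1 z [ 0.013  0.01  -1.   ] F [ 1.3  0.5 -1.2] w 35.5 q [ 0.74  0.57 -0.04  0.   -0.95 -0.89]
```

Call:
play_rows([
  {"x": 0,"y": 0,"z": -0.4,"ax": -0.07,"ay": 0.09,"az": 0},
  {"x": 0,"y": 0,"z": -0.2,"ax": 0,"ay": 0,"az": 0},
  {"x": 0,"y": 0,"z": -0.1,"ax": 0,"ay": 0,"az": 0},
  {"x": 0,"y": 0,"z": -0.05,"ax": 0,"ay": 0,"az": 0},
])

```text
clock: 9.25
tool_pos: [596.6, 322.8, 55.9]
tool_rot: [0.004, -0.65, 0.76, -0.0]
wrist_force: [0.3, -0.0, -0.3]
gripper_width: 0.41
```

```bash
python3 -c "
from h import *
st()"
```

```text
t 9.2 tcp [596.6 322.8  55.9] yang 171.1 z [ 0.006  0.005 -1.   ] F [ 0.3 -0.  -0.3] w 35.6 q [ 0.73  0.61 -0.05  0.   -0.9  -0.89]
```

Call:
play_rows([
  {"x": 0,"y": 0,"z": -0.08,"ax": -0.03,"ay": 0.04,"az": 0},
  {"x": 0,"y": 0,"z": -0.05,"ax": 0,"ay": 0,"az": 0},
  {"x": 0,"y": 0,"z": -0.04,"ax": 0,"ay": 0,"az": 0},
])

```text
clock: 9.62
tool_pos: [596.9, 323.1, 47.4]
tool_rot: [0.001, -0.65, 0.76, -0.0]
wrist_force: [-1.1, -0.3, 6.5]
gripper_width: 0.41
```

```bash
python3 -c "
from h import *
st()"
```

```text
t 9.6 tcp [596.9 323.1  47.4] yang 171.1 z [ 0.001  0.001 -1.   ] F [-1.1 -0.3  6.5] w 35.7 q [ 0.73  0.63 -0.05  0.   -0.89 -0.89]
```

Call:
play_rows([
  {"x": 0,"y": 0,"z": 0,"ax": 0,"ay": 0,"az": 0},
  {"x": 0,"y": 0,"z": 0,"ax": 0,"ay": 0,"az": 0},
  {"x": 0,"y": 0,"z": 0.2,"ax": 0,"ay": 0,"az": 0},
  {"x": 0,"y": 0,"z": 0.7,"ax": 0,"ay": 0,"az": 0},
  {"x": 0,"y": 0,"z": 0.8,"ax": 0,"ay": 0,"az": 0},
  {"x": 0,"y": 0,"z": 0.9,"ax": 0,"ay": 0,"az": 0},
  {"x": 0,"y": 0,"z": 0.9,"ax": 0,"ay": 0,"az": 0},
], gripper=-0.4)

```text
clock: 10.5
tool_pos: [595.3, 321.6, 227.0]
tool_rot: [-0.002, -0.65, 0.76, -0.0]
wrist_force: [0.9, 0.4, -0.3]
gripper_width: 0.701
```

Call:
play_rows([
  {"x": -0.74,"y": -0.61,"z": 0,"ax": 0,"ay": 0,"az": 0},
  {"x": -0.74,"y": -0.61,"z": 0,"ax": 0,"ay": 0,"az": 0},
  {"x": -0.74,"y": -0.61,"z": 0,"ax": 0,"ay": 0,"az": 0},
  {"x": -0.74,"y": -0.61,"z": 0,"ax": 0,"ay": 0,"az": 0},
  {"x": 0,"y": 0,"z": 0,"ax": 0,"ay": 0,"az": 0},
  {"x": 0,"y": 0,"z": 0,"ax": 0,"ay": 0,"az": 0},
], gripper=-1)

```text
clock: 11.25
tool_pos: [446.4, 198.1, 238.8]
tool_rot: [0.01, -0.651, 0.759, -0.001]
wrist_force: [0.7, 1.1, -0.1]
gripper_width: 0.999
```

```bash
python3 - <<'E'
from h import *
st()
im=snap('top','t1.png'); T=cam('top')
# dark grey lids: refine centres
for (u,v) in((267,243),(303,243),(397,242)):
    x0,y0=u-16,v-16; c=im[y0:y0+32,x0:x0+32]; g=cv2.resize(cv2.cvtColor(c,6),None,fx=8,fy=8,interpolation=2)
    k=cv2.HoughCircles(g,cv2.HOUGH_GRADIENT,1,200,param1=80,param2=12,minRadius=55,maxRadius=90)
    if k is not None:
        a=k[0][0]; print(u,v,a[2]/8,ray('top',x0+a[0]/8-.5,y0+a[1]/8-.5,85,T).round(1))
s=snap('side','s1.png'); S=cam('side')
print('slim proj',proj('side',[596,323,90],S),proj('top',[596,323,94],T))
cv2.imwrite('pics/c3.png',np.hstack([cv2.resize(s[150:330,140:360],None,fx=1.8,fy=1.8),cv2.resize(im[160:300,190:410],None,fx=1.8,fy=324/140)]))
E
```

```text
t 11.2 tcp [446.4 198.1 238.8] yang 171.2 z [ 0.016  0.01  -1.   ] F [ 0.7  1.1 -0.1] w 86.9 q [ 0.75  0.13 -0.3   0.   -1.12 -0.91]
397 242 8.275 [ 448.9 -193.9   85. ]
slim proj (np.float64(228.80779854211602), np.float64(256.74603871047077)) (np.float64(226.3380163412682), np.float64(194.3995673089543))
```

View pics/c3.png

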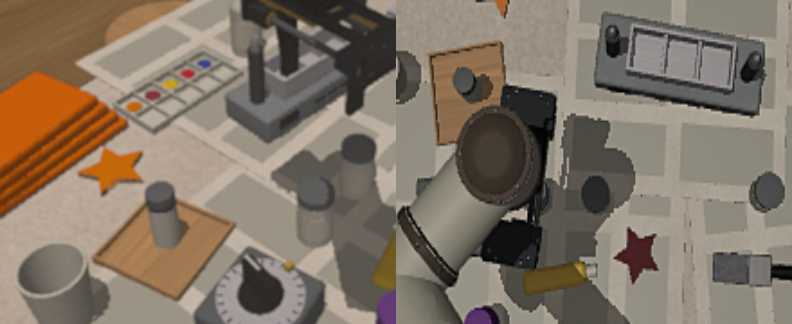

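The slim bottle stands upright on the tray (left half, at (162,215)), and all three sockets are empty. I cross-check pots A and B from the side view.

```bash
python3 - <<'E'
from h import *
S=cam('side');T=cam('top')
for x,y in((315,187),(358,143)): print('side',ray('side',140+x/1.8,150+y/1.8,85,S).round(1))
for x,y in((235,270),(331,268),(604,265)): print('top',ray('top',185+x/2.857,150+y/2.857,85,T).round(1))
im=cv2.imread('pics/top0.png'); hsv=cv2.cvtColor(im,40)
# lid mask: dark grey bluish
for (u,v) in((267,244),(301,244),(397,242)):
    print(im[v,u], im[v,u+13])
    lo=im[v-2:v+3,u-2:u+3].reshape(-1,3).mean(0); m=(np.abs(im.astype(int)-lo).max(2)<9).astype(np.uint8)
    n,l,s,c=cv2.connectedComponentsWithStats(m); k=l[v,u]; print(s[k],c[k],ray('top',*c[k],85,T).round(1))
E
```

```text
side [449.  202.4  85. ]
side [447.5 101.9  85. ]
top [443.6 199.3  85. ]
top [444.6  98.4  85. ]
top [ 444.6 -189.5   85. ]
[80 82 80] [72 79 83]
[259 236  15  15 171] [266.28070175 243.52046784] [446.6 202.2  85. ]
[79 80 79] [154 169 178]
[293 237  16  14 167] [300.50299401 243.43113772] [445.7  99.5  85. ]
[74 74 73] [119 132 136]
[390 234  16  17 176] [397.17045455 241.95454545] [ 447.  -191.9   85. ]
```

Call:
play_rows([
  {"x": 0,"y": 0.06,"z": -0.5,"ax": -0.07,"ay": 0.11,"az": 0},
  {"x": 0,"y": 0,"z": -0.8,"ax": 0,"ay": 0,"az": 0},
  {"x": 0,"y": 0,"z": -0.8,"ax": 0,"ay": 0,"az": 0},
  {"x": 0,"y": 0,"z": -0.6,"ax": 0,"ay": 0,"az": 0},
  {"x": 0,"y": 0,"z": -0.3,"ax": 0,"ay": 0,"az": 0},
  {"x": 0,"y": 0,"z": 0,"ax": 0,"ay": 0,"az": 0},
])

```text
clock: 12.1
tool_pos: [452.0, 206.0, 82.5]
tool_rot: [0.0, -0.651, 0.759, -0.001]
wrist_force: [0.5, 0.0, -0.6]
gripper_width: 0.998
```

```bash
python3 -c "
from h import *
st()"
```

```text
t 12.1 tcp [452.  206.   82.5] yang 171.3 z [ 0.001 -0.001 -1.   ] F [ 0.5  0.  -0.6] w 86.8 q [ 0.76  0.33 -0.49  0.   -0.75 -0.91]
```

Call:
play_rows([
  {"x": -0.1,"y": -0.1,"z": -0.4,"ax": 0,"ay": 0,"az": 0},
  {"x": 0,"y": 0,"z": -0.3,"ax": 0,"ay": 0,"az": 0},
  {"x": 0,"y": 0,"z": 0,"ax": 0,"ay": 0,"az": 0},
])

```text
clock: 12.48
tool_pos: [450.2, 203.7, 48.2]
tool_rot: [0.002, -0.652, 0.759, -0.001]
wrist_force: [0.9, -0.0, 0.5]
gripper_width: 0.998
```

Call:
play_rows([
  {"x": 0,"y": 0,"z": 0,"ax": 0,"ay": 0,"az": 0},
  {"x": 0,"y": 0,"z": 0,"ax": 0,"ay": 0,"az": 0},
  {"x": 0,"y": 0,"z": 0,"ax": 0,"ay": 0,"az": 0},
  {"x": 0,"y": 0,"z": 0,"ax": 0,"ay": 0,"az": 0},
  {"x": 0,"y": 0,"z": 0,"ax": 0,"ay": 0,"az": 0},
  {"x": 0,"y": 0,"z": 0,"ax": 0,"ay": 0,"az": 0},
], gripper=1, squeeze=20)

```text
clock: 13.22
tool_pos: [451.4, 205.0, 50.9]
tool_rot: [0.005, -0.652, 0.758, -0.001]
wrist_force: [-0.1, 0.4, -1.5]
gripper_width: 0.547
```

```bash
python3 -c "
from h import *
st()"
```

```text
t 13.2 tcp [451.4 205.   50.9] yang 171.3 z [ 0.008  0.005 -1.   ] F [-0.1  0.4 -1.5] w 47.6 q [ 0.76  0.37 -0.53  0.   -0.66 -0.91]
```

Grip of 47.6 mm fits the pot. The socket leaves only 2.5 mm, so I square the pot up across the other axis first: open, turn 90°, squeeze, turn back.

Call:
play_rows([
  {"x": 0,"y": 0,"z": 0,"ax": -0.03,"ay": 0.06,"az": 0},
  {"x": 0,"y": 0,"z": 0,"ax": 0,"ay": 0,"az": 0},
  {"x": 0,"y": 0,"z": 0,"ax": 0,"ay": 0,"az": 0},
  {"x": 0,"y": 0,"z": 0,"ax": 0,"ay": 0,"az": 1},
  {"x": 0,"y": 0,"z": 0,"ax": 0,"ay": 0,"az": 1},
  {"x": 0,"y": 0,"z": 0,"ax": 0,"ay": 0,"az": 1},
  {"x": 0,"y": 0,"z": 0,"ax": 0,"ay": 0,"az": 1},
  {"x": 0,"y": 0,"z": 0,"ax": 0,"ay": 0,"az": 1},
  {"x": 0,"y": 0,"z": 0,"ax": 0,"ay": 0,"az": 1},
  {"x": 0,"y": 0,"z": 0,"ax": 0,"ay": 0,"az": 1},
], gripper=-1)

```text
clock: 14.48
tool_pos: [452.6, 205.4, 51.0]
tool_rot: [-0.0, 0.937, -0.348, -0.0]
wrist_force: [0.0, -0.3, 0.0]
gripper_width: 1.001
```

Call:
play_rows([
  {"x": 0,"y": 0,"z": 0,"ax": 0,"ay": 0,"az": 1},
  {"x": 0,"y": 0,"z": 0,"ax": 0,"ay": 0,"az": 1},
  {"x": 0,"y": 0,"z": 0,"ax": 0,"ay": 0,"az": 1},
  {"x": 0,"y": 0,"z": 0,"ax": 0,"ay": 0,"az": 1},
  {"x": 0,"y": 0,"z": 0,"ax": 0,"ay": 0,"az": 0},
])

```text
clock: 15.1
tool_pos: [453.0, 205.5, 51.1]
tool_rot: [-0.001, 0.998, -0.068, 0.0]
wrist_force: [0.1, -0.5, 0.7]
gripper_width: 1.003
```

```bash
python3 -c "
from h import *
st()"
```

```text
t 15.1 tcp [453.  205.5  51.1] yang -97.8 z [ 0.     0.001 -1.   ] F [ 0.1 -0.5  0.7] w 87.3 q [ 0.75  0.37 -0.52 -0.   -0.68  0.68]
```

Call:
play_rows([
  {"x": 0,"y": 0,"z": 0,"ax": 0,"ay": 0,"az": 0},
  {"x": 0,"y": 0,"z": 0,"ax": 0,"ay": 0,"az": 0},
  {"x": 0,"y": 0,"z": 0,"ax": 0,"ay": 0,"az": 0},
  {"x": 0,"y": 0,"z": 0,"ax": 0,"ay": 0,"az": 0},
  {"x": 0,"y": 0,"z": 0,"ax": 0,"ay": 0,"az": 0},
  {"x": 0,"y": 0,"z": 0,"ax": 0,"ay": 0,"az": 0},
  {"x": 0,"y": 0,"z": 0,"ax": 0,"ay": 0,"az": 0},
], gripper=1, squeeze=10)

```text
clock: 15.98
tool_pos: [452.6, 204.7, 51.0]
tool_rot: [0.0, 0.998, -0.07, -0.0]
wrist_force: [0.2, -0.1, 0.5]
gripper_width: 0.549
```

Call:
play_rows([
  {"x": 0,"y": 0,"z": 0,"ax": 0,"ay": 0,"az": 0},
  {"x": 0,"y": 0,"z": 0,"ax": 0,"ay": 0,"az": 0},
  {"x": 0,"y": 0,"z": 0,"ax": 0,"ay": 0,"az": 0},
  {"x": 0,"y": 0,"z": 0,"ax": 0,"ay": 0,"az": -1},
  {"x": 0,"y": 0,"z": 0,"ax": 0,"ay": 0,"az": -1},
  {"x": 0,"y": 0,"z": 0,"ax": 0,"ay": 0,"az": -1},
  {"x": 0,"y": 0,"z": 0,"ax": 0,"ay": 0,"az": -1},
  {"x": 0,"y": 0,"z": 0,"ax": 0,"ay": 0,"az": -1},
  {"x": 0,"y": 0,"z": 0,"ax": 0,"ay": 0,"az": -1},
  {"x": 0,"y": 0,"z": 0,"ax": 0,"ay": 0,"az": -1},
], gripper=-1)

```text
clock: 17.23
tool_pos: [453.7, 206.6, 51.3]
tool_rot: [-0.002, 0.839, -0.544, 0.001]
wrist_force: [0.6, 0.1, 0.2]
gripper_width: 0.999
```

Call:
play_rows([
  {"x": 0,"y": 0,"z": 0,"ax": 0,"ay": 0,"az": -1},
  {"x": 0,"y": 0,"z": 0,"ax": 0,"ay": 0,"az": -1},
  {"x": 0,"y": 0,"z": 0,"ax": 0,"ay": 0,"az": -1},
  {"x": 0,"y": 0,"z": 0,"ax": 0,"ay": 0,"az": -0.9},
  {"x": 0,"y": 0,"z": 0,"ax": 0,"ay": 0,"az": 0},
])

```text
clock: 17.85
tool_pos: [454.3, 207.5, 51.5]
tool_rot: [0.002, -0.656, 0.755, -0.002]
wrist_force: [0.3, 0.2, 0.3]
gripper_width: 1.004
```

```bash
python3 -c "
from h import *
st()"
```

```text
t 17.9 tcp [454.3 207.5  51.5] yang 172.0 z [ 0.005  0.    -1.   ] F [0.3 0.2 0.3] w 87.3 q [ 0.76  0.37 -0.52  0.01 -0.67 -0.9 ]
```

Call:
play_rows([
  {"x": -0.03,"y": -0.06,"z": -0.05,"ax": 0,"ay": 0.03,"az": -0.1},
  {"x": 0,"y": 0,"z": 0,"ax": 0,"ay": 0,"az": 0},
  {"x": 0,"y": 0,"z": 0,"ax": 0,"ay": 0,"az": 0},
  {"x": 0,"y": 0,"z": 0,"ax": 0,"ay": 0,"az": 0},
  {"x": 0,"y": 0,"z": 0,"ax": 0,"ay": 0,"az": 0},
  {"x": 0,"y": 0,"z": 0,"ax": 0,"ay": 0,"az": 0},
  {"x": 0,"y": 0,"z": 0,"ax": 0,"ay": 0,"az": 0},
], gripper=1, squeeze=20)

```text
clock: 18.73
tool_pos: [452.3, 204.1, 48.7]
tool_rot: [0.0, -0.652, 0.758, -0.0]
wrist_force: [-0.3, -0.4, 0.5]
gripper_width: 0.551
```

```bash
python3 -c "
from h import *
st()"
```

```text
t 18.7 tcp [452.3 204.1  48.7] yang 171.3 z [ 0.  0. -1.] F [-0.3 -0.4  0.5] w 47.9 q [ 0.75  0.38 -0.52  0.   -0.67 -0.9 ]
```

Call:
play_rows([
  {"x": 0,"y": 0,"z": 0.4,"ax": 0,"ay": 0,"az": 0},
  {"x": 0,"y": 0,"z": 0.9,"ax": 0,"ay": 0,"az": 0},
  {"x": 0,"y": 0,"z": 0.9,"ax": 0,"ay": 0,"az": 0},
  {"x": 0,"y": 0,"z": 0.9,"ax": 0,"ay": 0,"az": 0},
  {"x": 0.6,"y": -0.7,"z": 0.5,"ax": 0,"ay": 0,"az": 0},
  {"x": 0.7,"y": -0.8,"z": 0.3,"ax": 0,"ay": 0,"az": 0},
  {"x": 0.75,"y": -0.8,"z": 0,"ax": 0,"ay": 0,"az": 0},
  {"x": 0.75,"y": -0.8,"z": 0,"ax": 0,"ay": 0,"az": 0},
  {"x": 0.75,"y": -0.8,"z": 0,"ax": 0,"ay": 0,"az": 0},
  {"x": 0,"y": 0,"z": 0,"ax": 0,"ay": 0,"az": 0},
])

```text
clock: 19.98
tool_pos: [630.7, 1.4, 243.8]
tool_rot: [-0.003, -0.652, 0.758, 0.002]
wrist_force: [0.0, 0.9, -2.7]
gripper_width: 0.549
```

```bash
python3 -c "
from h import *
st()"
```

```text
t 20.0 tcp [630.7   1.4 243.8] yang 171.5 z [-0.007 -0.002 -1.   ] F [ 0.   0.9 -2.7] w 47.7 q [ 0.26  0.39  0.06 -0.   -1.26 -0.41]
```

Call:
play_rows([
  {"x": 0.09,"y": 0.15,"z": -0.4,"ax": 0,"ay": -0.05,"az": 0},
  {"x": 0,"y": 0,"z": -0.6,"ax": 0,"ay": 0,"az": 0},
  {"x": 0,"y": 0,"z": -0.6,"ax": 0,"ay": 0,"az": 0},
  {"x": 0,"y": 0,"z": -0.2,"ax": 0,"ay": 0,"az": 0},
  {"x": 0,"y": 0,"z": 0,"ax": 0,"ay": 0,"az": 0},
  {"x": 0,"y": 0,"z": 0,"ax": 0,"ay": 0,"az": 0},
])

```text
clock: 20.72
tool_pos: [633.1, 10.8, 150.2]
tool_rot: [-0.001, -0.652, 0.758, 0.001]
wrist_force: [0.2, 0.1, -1.9]
gripper_width: 0.548
```

```bash
python3 -c "
from h import *
st()"
```

```text
t 20.7 tcp [633.1  10.8 150.2] yang 171.5 z [-0.003 -0.001 -1.   ] F [ 0.2  0.1 -1.9] w 47.7 q [ 0.27  0.46 -0.07  0.   -1.05 -0.42]
```

Call:
play_rows([
  {"x": 0.04,"y": -0.03,"z": -0.2,"ax": 0,"ay": 0,"az": 0},
  {"x": 0,"y": 0,"z": -0.1,"ax": 0,"ay": 0,"az": 0},
  {"x": 0,"y": 0,"z": -0.1,"ax": 0,"ay": 0,"az": 0},
  {"x": 0,"y": 0,"z": 0,"ax": 0,"ay": 0,"az": 0},
])

```text
clock: 21.22
tool_pos: [636.3, 9.4, 131.1]
tool_rot: [0.001, -0.652, 0.758, -0.0]
wrist_force: [0.5, -0.9, -2.1]
gripper_width: 0.546
```

```bash
python3 -c "
from h import *
st()"
```

```text
t 21.2 tcp [636.3   9.4 131.1] yang 171.5 z [ 0.001  0.    -1.   ] F [ 0.5 -0.9 -2.1] w 47.5 q [ 0.27  0.48 -0.09  0.   -1.01 -0.42]
```

Call:
play_rows([
  {"x": -0.01,"y": 0,"z": -0.15,"ax": 0,"ay": 0,"az": 0},
  {"x": 0,"y": 0,"z": -0.15,"ax": 0,"ay": 0,"az": 0},
  {"x": 0,"y": 0,"z": -0.12,"ax": 0,"ay": 0,"az": 0},
  {"x": 0,"y": 0,"z": -0.05,"ax": 0,"ay": 0,"az": 0},
])

```text
clock: 21.72
tool_pos: [635.8, 9.3, 106.0]
tool_rot: [0.001, -0.652, 0.758, -0.0]
wrist_force: [0.6, -0.7, -1.9]
gripper_width: 0.543
```

```bash
python3 -c "
from h import *
st()"
```

```text
t 21.7 tcp [635.8   9.3 106. ] yang 171.5 z [ 0.002  0.    -1.   ] F [ 0.6 -0.7 -1.9] w 47.3 q [ 0.27  0.5  -0.12  0.   -0.95 -0.42]
```

Call:
play_rows([
  {"x": 0,"y": 0,"z": -0.05,"ax": 0,"ay": 0,"az": 0},
  {"x": 0,"y": 0,"z": 0,"ax": 0,"ay": 0,"az": 0},
  {"x": 0,"y": 0,"z": 0,"ax": 0,"ay": 0,"az": 0},
  {"x": 0,"y": 0,"z": 0,"ax": 0,"ay": 0,"az": 0},
  {"x": 0,"y": 0,"z": 0.3,"ax": 0,"ay": 0,"az": 0},
  {"x": 0,"y": 0,"z": 0.8,"ax": 0,"ay": 0,"az": 0},
  {"x": 0,"y": 0,"z": 0.9,"ax": 0,"ay": 0,"az": 0},
], gripper=-1)

```text
clock: 22.6
tool_pos: [635.6, 8.9, 206.4]
tool_rot: [-0.001, -0.653, 0.758, -0.0]
wrist_force: [-0.5, -0.3, 0.3]
gripper_width: 0.999
```

Call:
play_rows([
  {"x": 0,"y": 0,"z": 0.4,"ax": 0,"ay": 0,"az": 1},
  {"x": -0.42,"y": 0.2,"z": 0,"ax": 0,"ay": 0,"az": 1},
  {"x": -0.42,"y": 0.2,"z": 0,"ax": 0,"ay": 0,"az": 1},
  {"x": -0.42,"y": 0.2,"z": 0,"ax": 0,"ay": 0,"az": 1},
  {"x": -0.42,"y": 0.2,"z": 0,"ax": 0,"ay": 0,"az": 1},
  {"x": -0.42,"y": 0.2,"z": 0,"ax": 0,"ay": 0,"az": 1},
  {"x": -0.42,"y": 0.2,"z": 0,"ax": 0,"ay": 0,"az": 1},
  {"x": -0.42,"y": 0.2,"z": 0,"ax": 0,"ay": 0,"az": 1},
  {"x": -0.42,"y": 0.2,"z": 0,"ax": 0,"ay": 0,"az": 1},
  {"x": -0.42,"y": 0.2,"z": 0,"ax": 0,"ay": 0,"az": 1},
])

```text
clock: 23.85
tool_pos: [446.5, 100.8, 247.3]
tool_rot: [-0.013, 0.99, -0.138, 0.007]
wrist_force: [0.1, 0.6, -0.4]
gripper_width: 1.0
```

Call:
play_rows([
  {"x": 0,"y": 0,"z": 0,"ax": 0,"ay": 0,"az": 1},
  {"x": 0,"y": 0,"z": 0,"ax": 0,"ay": 0,"az": 0},
  {"x": 0,"y": 0,"z": 0,"ax": 0,"ay": 0,"az": 0},
])

```text
clock: 24.22
tool_pos: [445.9, 101.4, 251.3]
tool_rot: [-0.016, 0.998, -0.067, 0.009]
wrist_force: [0.3, -0.5, 0.3]
gripper_width: 0.997
```

```bash
python3 -c "
from h import *
st()"
```

```text
t 24.2 tcp [445.9 101.4 251.3] yang -97.6 z [ 0.019  0.03  -0.999] F [ 0.3 -0.5  0.3] w 86.7 q [ 0.57  0.06 -0.34 -0.02 -1.14  0.87]
```

Call:
play_rows([
  {"x": 0,"y": 0,"z": -0.2,"ax": -0.21,"ay": 0.14,"az": -0.1},
  {"x": 0,"y": 0,"z": -0.7,"ax": 0,"ay": 0,"az": 0},
  {"x": 0,"y": 0,"z": -0.8,"ax": 0,"ay": 0,"az": 0},
  {"x": 0,"y": 0,"z": -0.7,"ax": 0,"ay": 0,"az": 0},
  {"x": 0,"y": 0,"z": -0.5,"ax": 0,"ay": 0,"az": 0},
  {"x": 0,"y": 0,"z": -0.1,"ax": 0,"ay": 0,"az": 0},
])

```text
clock: 24.98
tool_pos: [446.2, 100.7, 94.5]
tool_rot: [0.004, 0.997, -0.079, -0.002]
wrist_force: [0.0, -0.7, 0.6]
gripper_width: 1.001
```

```bash
python3 -c "
from h import *
st()"
```

```text
t 25.0 tcp [446.2 100.7  94.5] yang -99.0 z [-0.005 -0.007 -1.   ] F [ 0.  -0.7  0.6] w 87.1 q [ 0.58  0.25 -0.56  0.   -0.76  0.83]
```

Call:
play_rows([
  {"x": 0,"y": 0,"z": -0.5,"ax": 0.04,"ay": -0.03,"az": 0},
  {"x": 0,"y": 0,"z": -0.3,"ax": 0,"ay": 0,"az": 0},
  {"x": 0,"y": 0,"z": -0.05,"ax": 0,"ay": 0,"az": 0},
])

```text
clock: 25.35
tool_pos: [448.2, 101.6, 51.7]
tool_rot: [0.001, 0.997, -0.079, 0.0]
wrist_force: [-1.4, 0.3, 0.4]
gripper_width: 0.999
```

Call:
play_rows([
  {"x": 0,"y": 0,"z": 0,"ax": 0,"ay": 0,"az": 0},
  {"x": 0,"y": 0,"z": 0,"ax": 0,"ay": 0,"az": 0},
  {"x": 0,"y": 0,"z": 0,"ax": 0,"ay": 0,"az": 0},
  {"x": 0,"y": 0,"z": 0,"ax": 0,"ay": 0,"az": 0},
  {"x": 0,"y": 0,"z": 0,"ax": 0,"ay": 0,"az": 0},
  {"x": 0,"y": 0,"z": 0,"ax": 0,"ay": 0,"az": 0},
], gripper=1, squeeze=10)

```text
clock: 26.1
tool_pos: [449.8, 102.3, 54.2]
tool_rot: [-0.0, 0.997, -0.079, 0.002]
wrist_force: [0.3, -0.1, -0.4]
gripper_width: 0.554
```

Call:
play_rows([
  {"x": 0,"y": 0,"z": 0,"ax": 0,"ay": 0,"az": 0},
  {"x": 0,"y": 0,"z": 0,"ax": 0,"ay": 0,"az": 0},
  {"x": 0,"y": 0,"z": 0,"ax": 0,"ay": 0,"az": 0},
  {"x": 0,"y": 0,"z": 0,"ax": 0,"ay": 0,"az": -1},
  {"x": 0,"y": 0,"z": 0,"ax": 0,"ay": 0,"az": -1},
  {"x": 0,"y": 0,"z": 0,"ax": 0,"ay": 0,"az": -1},
  {"x": 0,"y": 0,"z": 0,"ax": 0,"ay": 0,"az": -1},
  {"x": 0,"y": 0,"z": 0,"ax": 0,"ay": 0,"az": -1},
  {"x": 0,"y": 0,"z": 0,"ax": 0,"ay": 0,"az": -1},
  {"x": 0,"y": 0,"z": 0,"ax": 0,"ay": 0,"az": -1},
], gripper=-1)

```text
clock: 27.35
tool_pos: [450.7, 103.2, 54.4]
tool_rot: [0.0, 0.834, -0.551, 0.003]
wrist_force: [1.0, -0.6, -0.2]
gripper_width: 0.999
```

Call:
play_rows([
  {"x": 0,"y": 0,"z": 0,"ax": 0,"ay": 0,"az": -1},
  {"x": 0,"y": 0,"z": 0,"ax": 0,"ay": 0,"az": -1},
  {"x": 0,"y": 0,"z": 0,"ax": 0,"ay": 0,"az": -1},
  {"x": 0,"y": 0,"z": 0,"ax": 0,"ay": 0,"az": -0.9},
  {"x": 0,"y": 0,"z": 0,"ax": 0,"ay": 0,"az": 0},
])

```text
clock: 27.98
tool_pos: [451.2, 103.7, 54.5]
tool_rot: [-0.001, -0.649, 0.761, -0.003]
wrist_force: [-0.3, -1.4, -0.4]
gripper_width: 1.0
```

```bash
python3 -c "
from h import *
st()"
```

```text
t 28.0 tcp [451.2 103.7  54.5] yang 170.9 z [ 0.003 -0.005 -1.   ] F [-0.3 -1.4 -0.4] w 87.0 q [ 0.58  0.32 -0.6   0.01 -0.65 -0.75]
```

Call:
play_rows([
  {"x": 0,"y": -0.03,"z": -0.1,"ax": 0.03,"ay": 0.02,"az": 0},
  {"x": 0,"y": 0,"z": 0,"ax": 0,"ay": 0,"az": 0},
  {"x": 0,"y": 0,"z": 0,"ax": 0,"ay": 0,"az": 0},
  {"x": 0,"y": 0,"z": 0,"ax": 0,"ay": 0,"az": 0},
  {"x": 0,"y": 0,"z": 0,"ax": 0,"ay": 0,"az": 0},
  {"x": 0,"y": 0,"z": 0,"ax": 0,"ay": 0,"az": 0},
  {"x": 0,"y": 0,"z": 0,"ax": 0,"ay": 0,"az": 0},
], gripper=1, squeeze=20)

```text
clock: 28.85
tool_pos: [450.4, 101.8, 48.9]
tool_rot: [-0.001, -0.65, 0.76, -0.0]
wrist_force: [-0.1, -0.4, -0.2]
gripper_width: 0.547
```

```bash
python3 -c "
from h import *
st()"
```

```text
t 28.9 tcp [450.4 101.8  48.9] yang 171.1 z [-0.002 -0.002 -1.   ] F [-0.1 -0.4 -0.2] w 47.6 q [ 0.58  0.33 -0.6   0.   -0.64 -0.73]
```

Call:
play_rows([
  {"x": 0,"y": 0,"z": 0.4,"ax": 0,"ay": 0,"az": 0},
  {"x": 0,"y": 0,"z": 0.9,"ax": 0,"ay": 0,"az": 0},
  {"x": 0,"y": 0,"z": 0.9,"ax": 0,"ay": 0,"az": 0},
  {"x": 0,"y": 0,"z": 0.9,"ax": 0,"ay": 0,"az": 0},
  {"x": 0.6,"y": -0.5,"z": 0.5,"ax": 0,"ay": 0,"az": 0},
  {"x": 0.7,"y": -0.6,"z": 0.3,"ax": 0,"ay": 0,"az": 0},
  {"x": 0.75,"y": -0.65,"z": 0,"ax": 0,"ay": 0,"az": 0},
  {"x": 0.75,"y": -0.65,"z": 0,"ax": 0,"ay": 0,"az": 0},
  {"x": 0.7,"y": -0.6,"z": 0,"ax": 0,"ay": 0,"az": 0},
  {"x": 0,"y": 0,"z": 0,"ax": 0,"ay": 0,"az": 0},
])

```text
clock: 30.1
tool_pos: [628.0, -53.7, 246.8]
tool_rot: [-0.002, -0.651, 0.759, 0.001]
wrist_force: [-1.2, -0.1, -2.1]
gripper_width: 0.545
```

```bash
python3 -c "
from h import *
st()"
```

```text
t 30.1 tcp [628.  -53.7 246.8] yang 171.3 z [-0.003 -0.001 -1.   ] F [-1.2 -0.1 -2.1] w 47.4 q [ 0.17  0.38  0.06  0.   -1.26 -0.32]
```

Call:
play_rows([
  {"x": -0.04,"y": 0.1,"z": -0.4,"ax": 0,"ay": -0.02,"az": 0},
  {"x": 0,"y": 0,"z": -0.6,"ax": 0,"ay": 0,"az": 0},
  {"x": 0,"y": 0,"z": -0.6,"ax": 0,"ay": 0,"az": 0},
  {"x": 0,"y": 0,"z": -0.2,"ax": 0,"ay": 0,"az": 0},
  {"x": 0,"y": 0,"z": 0,"ax": 0,"ay": 0,"az": 0},
  {"x": 0,"y": 0,"z": 0,"ax": 0,"ay": 0,"az": 0},
])

```text
clock: 30.85
tool_pos: [624.1, -46.8, 154.6]
tool_rot: [-0.0, -0.651, 0.759, 0.0]
wrist_force: [0.3, -0.6, -1.1]
gripper_width: 0.548
```

```bash
python3 -c "
from h import *
st()"
```

```text
t 30.9 tcp [624.1 -46.8 154.6] yang 171.3 z [-0.  0. -1.] F [ 0.3 -0.6 -1.1] w 47.7 q [ 0.18  0.44 -0.08 -0.   -1.05 -0.33]
```

Call:
play_rows([
  {"x": 0.03,"y": -0.04,"z": -0.25,"ax": 0,"ay": 0,"az": 0},
  {"x": 0,"y": 0,"z": -0.1,"ax": 0,"ay": 0,"az": 0},
  {"x": 0,"y": 0,"z": -0.1,"ax": 0,"ay": 0,"az": 0},
  {"x": 0,"y": 0,"z": 0,"ax": 0,"ay": 0,"az": 0},
])

```text
clock: 31.35
tool_pos: [626.7, -48.8, 132.6]
tool_rot: [0.001, -0.651, 0.759, -0.001]
wrist_force: [0.4, 0.6, -1.8]
gripper_width: 0.547
```

```bash
python3 -c "
from h import *
st()"
```

```text
t 31.4 tcp [626.7 -48.8 132.6] yang 171.3 z [ 0.003  0.001 -1.   ] F [ 0.4  0.6 -1.8] w 47.6 q [ 0.18  0.46 -0.11 -0.   -1.   -0.33]
```

Call:
play_rows([
  {"x": -0.01,"y": 0,"z": -0.08,"ax": 0,"ay": 0,"az": 0},
  {"x": 0,"y": 0,"z": -0.08,"ax": 0,"ay": 0,"az": 0},
])

```text
clock: 31.6
tool_pos: [628.4, -48.3, 127.9]
tool_rot: [0.004, -0.652, 0.758, -0.003]
wrist_force: [0.5, -0.2, -1.1]
gripper_width: 0.544
```

Call:
play_rows([
  {"x": 0,"y": 0,"z": -0.12,"ax": 0,"ay": 0,"az": 0},
  {"x": 0,"y": 0,"z": -0.12,"ax": 0,"ay": 0,"az": 0},
  {"x": 0,"y": 0,"z": -0.1,"ax": 0,"ay": 0,"az": 0},
])

```text
clock: 31.98
tool_pos: [628.0, -48.2, 109.2]
tool_rot: [0.004, -0.652, 0.758, -0.002]
wrist_force: [0.7, 0.9, -1.4]
gripper_width: 0.547
```

```bash
python3 -c "
from h import *
st()"
```

```text
t 32.0 tcp [628.  -48.2 109.2] yang 171.4 z [ 0.009  0.001 -1.   ] F [ 0.7  0.9 -1.4] w 47.6 q [ 0.18  0.48 -0.14  0.   -0.94 -0.33]
```

Call:
play_rows([
  {"x": -0.02,"y": 0,"z": -0.09,"ax": 0,"ay": 0.05,"az": 0},
  {"x": 0,"y": 0,"z": 0,"ax": 0,"ay": 0,"az": 0},
])

```text
clock: 32.22
tool_pos: [626.8, -48.1, 103.8]
tool_rot: [0.001, -0.652, 0.758, 0.0]
wrist_force: [-0.6, 1.3, 0.7]
gripper_width: 0.547
```

Call:
play_rows([
  {"x": 0,"y": 0,"z": 0,"ax": 0,"ay": 0,"az": 0},
  {"x": 0,"y": 0,"z": 0,"ax": 0,"ay": 0,"az": 0},
  {"x": 0,"y": 0,"z": 0,"ax": 0,"ay": 0,"az": 0},
  {"x": 0,"y": 0,"z": 0.3,"ax": 0,"ay": 0,"az": 0},
  {"x": 0,"y": 0,"z": 0.8,"ax": 0,"ay": 0,"az": 0},
  {"x": 0,"y": 0,"z": 0.9,"ax": 0,"ay": 0,"az": 0},
], gripper=-1)

```text
clock: 32.98
tool_pos: [625.4, -49.0, 205.4]
tool_rot: [-0.002, -0.652, 0.758, 0.001]
wrist_force: [0.4, 0.4, 0.1]
gripper_width: 0.992
```

Call:
play_rows([
  {"x": 0,"y": 0,"z": 0.4,"ax": 0,"ay": 0,"az": 1},
  {"x": -0.4,"y": -0.32,"z": 0,"ax": 0,"ay": 0,"az": 1},
  {"x": -0.4,"y": -0.32,"z": 0,"ax": 0,"ay": 0,"az": 1},
  {"x": -0.4,"y": -0.32,"z": 0,"ax": 0,"ay": 0,"az": 1},
  {"x": -0.4,"y": -0.32,"z": 0,"ax": 0,"ay": 0,"az": 1},
  {"x": -0.4,"y": -0.32,"z": 0,"ax": 0,"ay": 0,"az": 1},
  {"x": -0.4,"y": -0.32,"z": 0,"ax": 0,"ay": 0,"az": 1},
  {"x": -0.4,"y": -0.32,"z": 0,"ax": 0,"ay": 0,"az": 1},
  {"x": -0.4,"y": -0.32,"z": 0,"ax": 0,"ay": 0,"az": 1},
  {"x": -0.4,"y": -0.32,"z": 0,"ax": 0,"ay": 0,"az": 1},
])

```text
clock: 34.22
tool_pos: [445.2, -197.1, 246.3]
tool_rot: [-0.008, 0.991, -0.137, 0.009]
wrist_force: [0.1, 0.1, 0.7]
gripper_width: 1.001
```

Call:
play_rows([
  {"x": 0,"y": 0,"z": 0,"ax": 0,"ay": 0,"az": 1},
  {"x": 0,"y": 0,"z": 0,"ax": 0,"ay": 0,"az": 0},
  {"x": 0,"y": 0,"z": 0,"ax": 0,"ay": 0,"az": 0},
])

```text
clock: 34.6
tool_pos: [444.3, -198.4, 250.0]
tool_rot: [-0.008, 0.998, -0.068, 0.011]
wrist_force: [0.6, 0.7, 1.0]
gripper_width: 1.0
```

```bash
python3 -c "
from h import *
st()"
```

```text
t 34.6 tcp [ 444.3 -198.4  250. ] yang -97.7 z [ 0.023  0.015 -1.   ] F [0.6 0.7 1. ] w 87.0 q [-0.1   0.12 -0.28 -0.02 -1.15  1.54]
```

Call:
play_rows([
  {"x": 0.05,"y": 0.12,"z": -0.2,"ax": -0.11,"ay": 0.16,"az": -0.1},
  {"x": 0,"y": 0,"z": -0.7,"ax": 0,"ay": 0,"az": 0},
  {"x": 0,"y": 0,"z": -0.8,"ax": 0,"ay": 0,"az": 0},
  {"x": 0,"y": 0,"z": -0.7,"ax": 0,"ay": 0,"az": 0},
  {"x": 0,"y": 0,"z": -0.5,"ax": 0,"ay": 0,"az": 0},
  {"x": 0,"y": 0,"z": -0.1,"ax": 0,"ay": 0,"az": 0},
])

```text
clock: 35.35
tool_pos: [449.9, -191.3, 98.9]
tool_rot: [0.001, 0.997, -0.078, 0.004]
wrist_force: [0.2, 0.2, 0.8]
gripper_width: 1.002
```

```bash
python3 -c "
from h import *
st()"
```

```text
t 35.4 tcp [ 449.9 -191.3   98.9] yang -98.9 z [ 0.008 -0.003 -1.   ] F [0.2 0.2 0.8] w 87.2 q [-0.07  0.29 -0.5   0.   -0.78  1.48]
```

Call:
play_rows([
  {"x": -0.04,"y": 0,"z": -0.6,"ax": 0.02,"ay": 0.06,"az": 0},
  {"x": 0,"y": 0,"z": -0.35,"ax": 0,"ay": 0,"az": 0},
  {"x": 0,"y": 0,"z": -0.05,"ax": 0,"ay": 0,"az": 0},
])

```text
clock: 35.72
tool_pos: [451.5, -191.3, 50.7]
tool_rot: [0.001, 0.997, -0.078, 0.003]
wrist_force: [0.1, -0.1, -0.5]
gripper_width: 1.003
```

Call:
play_rows([
  {"x": 0,"y": 0,"z": 0,"ax": 0,"ay": 0,"az": 0},
  {"x": 0,"y": 0,"z": 0,"ax": 0,"ay": 0,"az": 0},
  {"x": 0,"y": 0,"z": 0,"ax": 0,"ay": 0,"az": 0},
  {"x": 0,"y": 0,"z": 0,"ax": 0,"ay": 0,"az": 0},
  {"x": 0,"y": 0,"z": 0,"ax": 0,"ay": 0,"az": 0},
  {"x": 0,"y": 0,"z": 0,"ax": 0,"ay": 0,"az": 0},
], gripper=1, squeeze=10)

```text
clock: 36.48
tool_pos: [454.1, -191.7, 54.2]
tool_rot: [0.001, 0.997, -0.078, 0.006]
wrist_force: [0.4, -0.7, -1.4]
gripper_width: 0.547
```

Call:
play_rows([
  {"x": 0,"y": 0,"z": 0,"ax": 0,"ay": 0,"az": 0},
  {"x": 0,"y": 0,"z": 0,"ax": 0,"ay": 0,"az": 0},
  {"x": 0,"y": 0,"z": 0,"ax": 0,"ay": 0,"az": 0},
  {"x": 0,"y": 0,"z": 0,"ax": 0,"ay": 0,"az": -1},
  {"x": 0,"y": 0,"z": 0,"ax": 0,"ay": 0,"az": -1},
  {"x": 0,"y": 0,"z": 0,"ax": 0,"ay": 0,"az": -1},
  {"x": 0,"y": 0,"z": 0,"ax": 0,"ay": 0,"az": -1},
  {"x": 0,"y": 0,"z": 0,"ax": 0,"ay": 0,"az": -1},
  {"x": 0,"y": 0,"z": 0,"ax": 0,"ay": 0,"az": -1},
  {"x": 0,"y": 0,"z": 0,"ax": 0,"ay": 0,"az": -1},
], gripper=-1)

```text
clock: 37.72
tool_pos: [454.2, -191.4, 54.1]
tool_rot: [0.004, 0.835, -0.55, 0.005]
wrist_force: [0.8, -0.5, -0.1]
gripper_width: 1.002
```

Call:
play_rows([
  {"x": 0,"y": 0,"z": 0,"ax": 0,"ay": 0,"az": -1},
  {"x": 0,"y": 0,"z": 0,"ax": 0,"ay": 0,"az": -1},
  {"x": 0,"y": 0,"z": 0,"ax": 0,"ay": 0,"az": -1},
  {"x": 0,"y": 0,"z": 0,"ax": 0,"ay": 0,"az": -0.9},
  {"x": 0,"y": 0,"z": 0,"ax": 0,"ay": 0,"az": 0},
])

```text
clock: 38.35
tool_pos: [454.4, -191.3, 54.0]
tool_rot: [-0.005, -0.65, 0.76, -0.004]
wrist_force: [-1.2, 0.2, 0.3]
gripper_width: 0.999
```

```bash
python3 -c "
from h import *
st()"
```

```text
t 38.4 tcp [ 454.4 -191.3   54. ] yang 171.0 z [-0.003 -0.012 -1.   ] F [-1.2  0.2  0.3] w 86.9 q [-0.06  0.36 -0.54  0.02 -0.67 -0.11]
```

Call:
play_rows([
  {"x": -0.03,"y": 0.01,"z": -0.1,"ax": 0.08,"ay": -0.02,"az": 0},
  {"x": 0,"y": 0,"z": 0,"ax": 0,"ay": 0,"az": 0},
  {"x": 0,"y": 0,"z": 0,"ax": 0,"ay": 0,"az": 0},
  {"x": 0,"y": 0,"z": 0,"ax": 0,"ay": 0,"az": 0},
  {"x": 0,"y": 0,"z": 0,"ax": 0,"ay": 0,"az": 0},
  {"x": 0,"y": 0,"z": 0,"ax": 0,"ay": 0,"az": 0},
  {"x": 0,"y": 0,"z": 0,"ax": 0,"ay": 0,"az": 0},
], gripper=1, squeeze=20)

```text
clock: 39.22
tool_pos: [450.9, -190.6, 48.2]
tool_rot: [-0.001, -0.651, 0.759, 0.001]
wrist_force: [-0.4, -0.0, 0.5]
gripper_width: 0.544
```

```bash
python3 -c "
from h import *
st()"
```

```text
t 39.2 tcp [ 450.9 -190.6   48.2] yang 171.2 z [-0.004  0.001 -1.   ] F [-0.4 -0.   0.5] w 47.3 q [-0.07  0.37 -0.54 -0.   -0.67 -0.08]
```

Call:
play_rows([
  {"x": 0,"y": 0,"z": 0.4,"ax": 0,"ay": 0,"az": 0},
  {"x": 0,"y": 0,"z": 0.9,"ax": 0,"ay": 0,"az": 0},
  {"x": 0,"y": 0,"z": 0.9,"ax": 0,"ay": 0,"az": 0},
  {"x": 0,"y": 0,"z": 0.9,"ax": 0,"ay": 0,"az": 0},
  {"x": 0.6,"y": 0.3,"z": 0.5,"ax": 0,"ay": 0,"az": 0},
  {"x": 0.7,"y": 0.35,"z": 0.3,"ax": 0,"ay": 0,"az": 0},
  {"x": 0.75,"y": 0.35,"z": 0,"ax": 0,"ay": 0,"az": 0},
  {"x": 0.75,"y": 0.35,"z": 0,"ax": 0,"ay": 0,"az": 0},
  {"x": 0.45,"y": 0.3,"z": 0,"ax": 0,"ay": 0,"az": 0},
  {"x": 0,"y": 0,"z": 0,"ax": 0,"ay": 0,"az": 0},
])

```text
clock: 40.48
tool_pos: [617.2, -103.4, 244.7]
tool_rot: [0.001, -0.65, 0.76, 0.003]
wrist_force: [-0.2, -0.0, -3.1]
gripper_width: 0.549
```

```bash
python3 -c "
from h import *
st()"
```

```text
t 40.5 tcp [ 617.2 -103.4  244.7] yang 171.1 z [-0.003  0.006 -1.   ] F [-0.2 -0.  -3.1] w 47.7 q [ 0.09  0.37  0.05 -0.01 -1.25 -0.24]
```

Call:
play_rows([
  {"x": -0.01,"y": -0.07,"z": -0.4,"ax": -0.04,"ay": -0.02,"az": 0},
  {"x": 0,"y": 0,"z": -0.6,"ax": 0,"ay": 0,"az": 0},
  {"x": 0,"y": 0,"z": -0.6,"ax": 0,"ay": 0,"az": 0},
  {"x": 0,"y": 0,"z": -0.2,"ax": 0,"ay": 0,"az": 0},
  {"x": 0,"y": 0,"z": 0,"ax": 0,"ay": 0,"az": 0},
  {"x": 0,"y": 0,"z": 0,"ax": 0,"ay": 0,"az": 0},
])

```text
clock: 41.22
tool_pos: [615.2, -108.1, 152.6]
tool_rot: [0.001, -0.65, 0.76, -0.0]
wrist_force: [1.2, -0.4, -3.0]
gripper_width: 0.545
```

```bash
python3 -c "
from h import *
st()"
```

```text
t 41.2 tcp [ 615.2 -108.1  152.6] yang 171.0 z [ 0.002  0.    -1.   ] F [ 1.2 -0.4 -3. ] w 47.4 q [ 0.08  0.44 -0.09 -0.   -1.04 -0.24]
```

Call:
play_rows([
  {"x": 0.02,"y": 0.02,"z": -0.25,"ax": 0,"ay": 0,"az": 0},
  {"x": 0,"y": 0,"z": -0.12,"ax": 0,"ay": 0,"az": 0},
  {"x": 0,"y": 0,"z": -0.12,"ax": 0,"ay": 0,"az": 0},
])

```text
clock: 41.6
tool_pos: [617.7, -107.0, 129.3]
tool_rot: [0.003, -0.65, 0.76, -0.002]
wrist_force: [0.5, -0.2, -2.4]
gripper_width: 0.543
```

```bash
python3 -c "
from h import *
st()"
```

```text
t 41.6 tcp [ 617.7 -107.   129.3] yang 171.1 z [ 0.007  0.    -1.   ] F [ 0.5 -0.2 -2.4] w 47.2 q [ 0.09  0.46 -0.12  0.   -0.98 -0.24]
```

Call:
play_rows([
  {"x": -0.02,"y": 0,"z": -0.1,"ax": 0,"ay": 0.04,"az": 0},
  {"x": 0,"y": 0,"z": -0.13,"ax": 0,"ay": 0,"az": 0},
  {"x": 0,"y": 0,"z": -0.12,"ax": 0,"ay": 0,"az": 0},
])

```text
clock: 41.98
tool_pos: [616.6, -107.0, 110.4]
tool_rot: [0.0, -0.65, 0.76, -0.0]
wrist_force: [1.0, -0.5, -2.9]
gripper_width: 0.548
```

Call:
play_rows([
  {"x": 0,"y": 0,"z": -0.07,"ax": 0,"ay": 0,"az": 0},
  {"x": 0,"y": 0,"z": -0.03,"ax": 0,"ay": 0,"az": 0},
])

```text
clock: 42.22
tool_pos: [616.4, -107.0, 104.5]
tool_rot: [-0.0, -0.65, 0.76, 0.0]
wrist_force: [-0.5, -1.2, -2.3]
gripper_width: 0.543
```

```bash
python3 -c "
from h import *
st()"
```

```text
t 42.2 tcp [ 616.4 -107.   104.5] yang 171.1 z [-0.  0. -1.] F [-0.5 -1.2 -2.3] w 47.2 q [ 0.09  0.49 -0.14 -0.   -0.94 -0.24]
```

Call:
play_rows([
  {"x": 0,"y": 0,"z": -0.02,"ax": 0,"ay": 0,"az": 0},
  {"x": 0,"y": 0,"z": 0,"ax": 0,"ay": 0,"az": 0},
  {"x": 0,"y": 0,"z": 0,"ax": 0,"ay": 0,"az": 0},
  {"x": 0,"y": 0,"z": 0.3,"ax": 0,"ay": 0,"az": 0},
  {"x": 0,"y": 0,"z": 0.8,"ax": 0,"ay": 0,"az": 0},
  {"x": 0,"y": 0,"z": 0.9,"ax": 0,"ay": 0,"az": 0},
  {"x": 0,"y": 0,"z": 0.9,"ax": 0,"ay": 0,"az": 0},
  {"x": 0,"y": 0,"z": 0.9,"ax": 0,"ay": 0,"az": 0},
  {"x": -0.5,"y": -0.8,"z": 0.5,"ax": 0,"ay": 0,"az": 0},
  {"x": -0.5,"y": -0.9,"z": 0.2,"ax": 0,"ay": 0,"az": 0},
], gripper=-1)

```text
clock: 43.48
tool_pos: [567.3, -192.3, 345.9]
tool_rot: [0.004, -0.653, 0.758, -0.005]
wrist_force: [-0.5, 0.3, 0.4]
gripper_width: 0.999
```

Call:
play_rows([
  {"x": -0.5,"y": -0.9,"z": 0.2,"ax": 0,"ay": 0,"az": 0},
  {"x": -0.4,"y": -0.7,"z": 0,"ax": 0,"ay": 0,"az": 0},
  {"x": 0,"y": 0,"z": 0,"ax": 0,"ay": 0,"az": 0},
  {"x": 0,"y": 0,"z": 0,"ax": 0,"ay": 0,"az": 0},
  {"x": 0,"y": 0,"z": 0,"ax": 0,"ay": 0,"az": 0},
])

```text
clock: 44.1
tool_pos: [519.2, -276.5, 365.1]
tool_rot: [0.007, -0.652, 0.759, -0.011]
wrist_force: [0.1, -0.3, 0.6]
gripper_width: 0.996
```

```bash
python3 - <<'E'
from h import *
st(); w=snap('wrist','w3.png'); t=snap('top','t2.png')
p,R,tt=cam('wrist'); np.savez('c3.npz',rv=p['rvec'],tv=p['tvec'])
a=w[:230,:]; b=cv2.resize(t[150:300,190:470],(640,343))
cv2.imwrite('pics/c4.png',np.vstack([a,b]))
E
```

```text
t 44.1 tcp [ 519.2 -276.5  365.1] yang 171.3 z [ 0.025 -0.008 -1.   ] F [ 0.1 -0.3  0.6] w 86.6 q [-0.21  0.25  0.16  0.   -1.46  0.06]
```

View pics/c4.png

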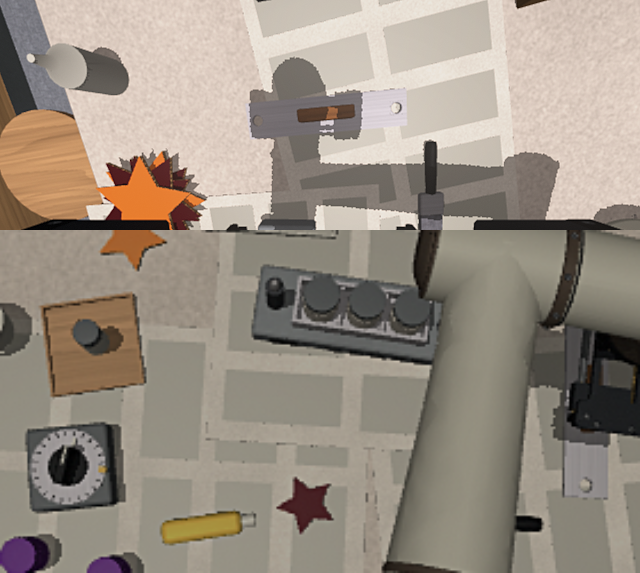

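All three pots sit in the sockets and the bottle stands in the tray. In the wrist view the plate's holes are at (257,119) and (397,108), with the handle between x 298 and 355.

```bash
python3 - <<'E'
from h import *
C=cam('wrist')
a=ray('wrist',257,119,10,C);b=ray('wrist',397,108,10,C); d=a-b
print(a.round(1),b.round(1),((a+b)/2).round(1),np.linalg.norm(d),np.degrees(np.arctan2(d[1],d[0])))
w=cv2.imread('pics/w3.png'); hsv=cv2.cvtColor(w,40)
m=((w[...,2].astype(int)-w[...,0]>25)&(np.indices(w.shape[:2])[0]>95)&(np.indices(w.shape[:2])[0]<130)&(np.indices(w.shape[:2])[1]>285)&(np.indices(w.shape[:2])[1]<365)).astype(np.uint8)
r=cv2.minAreaRect(cv2.findNonZero(m)); bx=cv2.boxPoints(r); print(r,[ray('wrist',*q,52,C).round(1) for q in bx])
T=cam('top'); a=ray('top',446.8,187.8,10,T);b=ray('top',446.1,261.3,10,T); print(((a+b)/2).round(1), 'hole now',ray('top',190+587*280/640,150+(484-230)*150/343,10,T).round(1))
E
```

```text
[ 625.1 -374.2   10. ] [ 389.2 -355.8   10. ] [ 507.1 -365.    10. ] 236.63980645309732 -4.463848532215832
((325.4931335449219, 112.91725158691406), (13.37032413482666, 56.63701629638672), 85.2363510131836) [array([ 551.2, -377.3,   52. ]), array([ 464.2, -370.8,   52. ]), array([ 465., -351.,   52.]), array([ 552.9, -357.4,   52. ])]
[ 508.1 -364.2   10. ] hole now [ 390.8 -359.3   10. ]
```

The plate measures 236.6 mm between holes (236 expected), centred at (507.5,-365), long axis at -4.4°. The first measurement agrees, so it has not moved. Now I grip the handle.

Call:
play_rows([
  {"x": 0,"y": -0.2,"z": -0.2,"ax": 0.06,"ay": 0.18,"az": -0.5},
  {"x": -0.02,"y": -0.2,"z": -0.5,"ax": 0,"ay": 0,"az": -1},
  {"x": -0.02,"y": -0.2,"z": -0.5,"ax": 0,"ay": 0,"az": -1},
  {"x": -0.02,"y": -0.2,"z": -0.5,"ax": 0,"ay": 0,"az": -1},
  {"x": -0.02,"y": -0.2,"z": -0.5,"ax": 0,"ay": 0,"az": -1},
  {"x": -0.02,"y": -0.2,"z": -0.5,"ax": 0,"ay": 0,"az": -1},
  {"x": -0.02,"y": -0.2,"z": -0.5,"ax": 0,"ay": 0,"az": -1},
  {"x": -0.02,"y": -0.2,"z": -0.5,"ax": 0,"ay": 0,"az": -1},
  {"x": -0.02,"y": -0.2,"z": -0.4,"ax": 0,"ay": 0,"az": -1},
  {"x": 0,"y": 0,"z": 0,"ax": 0,"ay": 0,"az": -1},
])

```text
clock: 45.45
tool_pos: [515.8, -361.3, 150.5]
tool_rot: [-0.004, -0.032, 0.999, 0.001]
wrist_force: [0.1, 0.4, 0.6]
gripper_width: 0.998
```

Call:
play_rows([
  {"x": 0,"y": 0,"z": 0,"ax": 0,"ay": 0,"az": -1},
  {"x": 0,"y": 0,"z": 0,"ax": 0,"ay": 0,"az": 0},
  {"x": 0,"y": 0,"z": 0,"ax": 0,"ay": 0,"az": 0},
])

```text
clock: 45.82
tool_pos: [516.9, -359.7, 148.9]
tool_rot: [-0.005, 0.037, 0.999, 0.001]
wrist_force: [0.1, 0.6, 0.4]
gripper_width: 0.999
```

```bash
python3 -c "
from h import *
st()"
```

```text
t 45.8 tcp [ 516.9 -359.7  148.9] yang 85.7 z [-0.01   0.003 -1.   ] F [0.1 0.6 0.4] w 86.9 q [-0.35  0.45 -0.07  0.   -1.05 -1.29]
```

Call:
play_rows([
  {"x": -0.18,"y": -0.11,"z": -0.4,"ax": -0.02,"ay": -0.07,"az": 0},
  {"x": 0,"y": 0,"z": -0.6,"ax": 0,"ay": 0,"az": 0},
  {"x": 0,"y": 0,"z": -0.6,"ax": 0,"ay": 0,"az": 0},
  {"x": 0,"y": 0,"z": -0.3,"ax": 0,"ay": 0,"az": 0},
  {"x": 0,"y": 0,"z": 0,"ax": 0,"ay": 0,"az": 0},
])

```text
clock: 46.45
tool_pos: [510.0, -365.1, 53.6]
tool_rot: [0.002, 0.032, 0.999, -0.001]
wrist_force: [0.2, 0.6, -0.0]
gripper_width: 1.0
```

```bash
python3 -c "
from h import *
st()"
```

```text
t 46.5 tcp [ 510.  -365.1   53.6] yang 86.3 z [ 0.005 -0.003 -1.   ] F [ 0.2  0.6 -0. ] w 87.0 q [-0.36  0.54 -0.19  0.   -0.83 -1.27]
```

Call:
play_rows([
  {"x": -0.07,"y": 0,"z": -0.4,"ax": 0.02,"ay": 0.04,"az": -0.08},
  {"x": 0,"y": 0,"z": -0.25,"ax": 0,"ay": 0,"az": 0},
  {"x": 0,"y": 0,"z": -0.05,"ax": 0,"ay": 0,"az": 0},
])

```text
clock: 46.82
tool_pos: [507.8, -365.7, 18.6]
tool_rot: [0.001, 0.038, 0.999, -0.001]
wrist_force: [-0.2, 0.2, 0.1]
gripper_width: 1.002
```

```bash
python3 -c "
from h import *
st()"
```

```text
t 46.8 tcp [ 507.8 -365.7   18.6] yang 85.7 z [ 0.003 -0.002 -1.   ] F [-0.2  0.2  0.1] w 87.2 q [-0.37  0.59 -0.22  0.   -0.76 -1.28]
```

Call:
play_rows([
  {"x": 0,"y": 0,"z": -0.04,"ax": 0,"ay": 0.02,"az": 0},
  {"x": 0,"y": 0,"z": 0,"ax": 0,"ay": 0,"az": 0},
  {"x": 0,"y": 0,"z": 0,"ax": 0,"ay": 0,"az": 0},
  {"x": 0,"y": 0,"z": 0,"ax": 0,"ay": 0,"az": 0},
  {"x": 0,"y": 0,"z": 0,"ax": 0,"ay": 0,"az": 0},
  {"x": 0,"y": 0,"z": 0,"ax": 0,"ay": 0,"az": 0},
  {"x": 0,"y": 0,"z": 0,"ax": 0,"ay": 0,"az": 0},
  {"x": 0,"y": 0,"z": 0,"ax": 0,"ay": 0,"az": 0},
  {"x": 0,"y": 0,"z": 0,"ax": 0,"ay": 0,"az": 0},
  {"x": 0,"y": 0,"z": 0,"ax": 0,"ay": 0,"az": 0},
], gripper=1, squeeze=45)

```text
clock: 48.08
tool_pos: [508.8, -365.9, 17.9]
tool_rot: [0.001, 0.037, 0.999, -0.001]
wrist_force: [0.6, 1.0, 2.0]
gripper_width: 0.23
```

```bash
python3 -c "
from h import *
st()"
```

```text
t 48.1 tcp [ 508.8 -365.9   17.9] yang 85.7 z [ 0.002 -0.002 -1.   ] F [0.6 1.  2. ] w 20.0 q [-0.36  0.59 -0.22  0.   -0.76 -1.28]
```

Call:
play_rows([
  {"x": 0,"y": 0,"z": 0.3,"ax": 0,"ay": 0,"az": 0},
  {"x": 0,"y": 0,"z": 0.6,"ax": 0,"ay": 0,"az": 0},
  {"x": 0,"y": 0,"z": 0.7,"ax": 0,"ay": 0,"az": 0},
  {"x": 0,"y": 0,"z": 0.7,"ax": 0,"ay": 0,"az": 0},
  {"x": 0,"y": 0,"z": 0.7,"ax": 0,"ay": 0,"az": 0},
  {"x": 0,"y": 0,"z": 0.7,"ax": 0,"ay": 0,"az": 0},
  {"x": 0,"y": 0,"z": 0.7,"ax": 0,"ay": 0,"az": 0},
  {"x": 0,"y": 0,"z": 0.4,"ax": 0,"ay": 0,"az": 0},
])

```text
clock: 49.08
tool_pos: [502.3, -363.4, 264.2]
tool_rot: [-0.004, 0.039, 0.999, 0.002]
wrist_force: [0.2, -0.2, -3.5]
gripper_width: 0.224
```

Call:
play_rows([
  {"x": 0.2,"y": 0.5,"z": 0,"ax": 0,"ay": 0,"az": 0.9},
  {"x": 0.2,"y": 0.6,"z": 0,"ax": 0,"ay": 0,"az": 0.9},
  {"x": 0.2,"y": 0.6,"z": 0,"ax": 0,"ay": 0,"az": 0.9},
  {"x": 0.2,"y": 0.6,"z": 0,"ax": 0,"ay": 0,"az": 0.9},
  {"x": 0.2,"y": 0.6,"z": 0,"ax": 0,"ay": 0,"az": 0.9},
  {"x": 0.2,"y": 0.6,"z": 0,"ax": 0,"ay": 0,"az": 0.9},
  {"x": 0.2,"y": 0.6,"z": 0,"ax": 0,"ay": 0,"az": 0.9},
  {"x": 0.2,"y": 0.6,"z": 0,"ax": 0,"ay": 0,"az": 0.9},
  {"x": 0.2,"y": 0.6,"z": 0,"ax": 0,"ay": 0,"az": 0.9},
  {"x": 0.2,"y": 0.6,"z": 0,"ax": 0,"ay": 0,"az": 0.9},
])

```text
clock: 50.32
tool_pos: [597.9, -60.8, 269.0]
tool_rot: [-0.004, -0.57, 0.822, 0.002]
wrist_force: [-0.3, 0.0, -3.3]
gripper_width: 0.221
```

Call:
play_rows([
  {"x": 0.2,"y": 0.3,"z": 0,"ax": 0,"ay": 0,"az": 0.9},
  {"x": 0,"y": 0,"z": 0,"ax": 0,"ay": 0,"az": 0.5},
  {"x": 0,"y": 0,"z": 0,"ax": 0,"ay": 0,"az": 0},
  {"x": 0,"y": 0,"z": 0,"ax": 0,"ay": 0,"az": 0},
])

```text
clock: 50.82
tool_pos: [606.5, -42.9, 269.0]
tool_rot: [-0.005, -0.65, 0.76, 0.003]
wrist_force: [-0.2, -0.3, -4.2]
gripper_width: 0.227
```

```bash
python3 -c "
from h import *
st()"
```

```text
t 50.8 tcp [606.5 -42.9 269. ] yang 171.1 z [-0.011 -0.003 -1.   ] F [-0.2 -0.3 -4.2] w 19.8 q [ 0.2   0.33  0.05  0.   -1.3  -0.35]
```

Call:
play_rows([
  {"x": 0.2,"y": -0.04,"z": -0.3,"ax": -0.02,"ay": -0.08,"az": 0},
  {"x": 0.2,"y": -0.04,"z": -0.4,"ax": 0,"ay": 0,"az": 0},
  {"x": 0,"y": 0,"z": -0.4,"ax": 0,"ay": 0,"az": 0},
  {"x": 0,"y": 0,"z": 0,"ax": 0,"ay": 0,"az": 0},
  {"x": 0,"y": 0,"z": 0,"ax": 0,"ay": 0,"az": 0},
])

```text
clock: 51.45
tool_pos: [626.9, -48.8, 211.9]
tool_rot: [-0.002, -0.648, 0.761, -0.002]
wrist_force: [0.3, -0.1, -3.3]
gripper_width: 0.226
```

```bash
python3 -c "
from h import *
st()"
```

```text
t 51.5 tcp [626.9 -48.8 211.9] yang 170.8 z [-0.001 -0.006 -1.   ] F [ 0.3 -0.1 -3.3] w 19.7 q [ 0.18  0.4  -0.    0.01 -1.17 -0.34]
```

Call:
play_rows([
  {"x": -0.01,"y": 0.03,"z": -0.2,"ax": 0.04,"ay": 0,"az": 0.03},
  {"x": 0,"y": 0,"z": -0.1,"ax": 0,"ay": 0,"az": 0},
  {"x": 0,"y": 0,"z": 0,"ax": 0,"ay": 0,"az": 0},
])

```text
clock: 51.82
tool_pos: [626.9, -47.2, 197.3]
tool_rot: [0.001, -0.65, 0.76, -0.0]
wrist_force: [0.3, -0.7, -2.9]
gripper_width: 0.23
```

```bash
python3 - <<'E'
from h import *
st(); w=snap('wrist','w4.png'); s=snap('side','s4.png')
a=cv2.resize(w[60:230,200:440],None,fx=1.6,fy=1.6,interpolation=2); b=cv2.resize(s[110:260,240:400],None,fx=2.6,fy=2.6,interpolation=2)
H=max(a.shape[0],b.shape[0]); f=lambda x:np.vstack([x,np.zeros((H-x.shape[0],x.shape[1],3),np.uint8)])
cv2.imwrite('pics/c5.png',np.hstack([f(a),f(b)]))
C=cam('wrist');S=cam('side')
print(proj('wrist',[607.9,-165.1,166],C),proj('wrist',[607.9,-165.1,179],C),proj('side',[644.8,68,166],S),proj('side',[607.9,-165.1,166],S))
E
```

```text
t 51.8 tcp [626.9 -47.2 197.3] yang 171.1 z [ 0.002  0.001 -1.   ] F [ 0.3 -0.7 -2.9] w 20.0 q [ 0.18  0.41 -0.02 -0.   -1.14 -0.34]
(np.float64(323.99858837986443), np.float64(34.33358801860612)) (np.float64(324.16335931701275), np.float64(27.13211570465461)) (np.float64(282.30139733965285), np.float64(168.99615191259187)) (np.float64(341.14435760490596), np.float64(138.01219150463984))
```

View pics/c5.png

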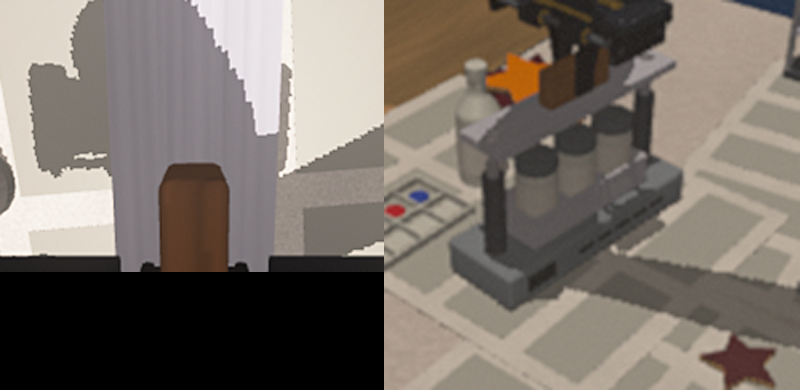

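The side half shows the plate level over both pins, with three pots seated. I check the far hole against the pin in the wrist image.

```bash
python3 - <<'E'
from h import *
w=cv2.imread('pics/w4.png')
cv2.imwrite('pics/c6.png',cv2.resize(w[0:70,270:370],None,fx=6,fy=6,interpolation=2))
C=cam('wrist')
print(proj('wrist',[607.9,-165.1,189],C), [ray('wrist',u,v,189.4,C).round(1) for u,v in((324,20),(324,30),(334,20))])
E
```

```text
(np.float64(324.3087265959717), np.float64(20.77869893774593)) [array([ 608. , -165.4,  189.4]), array([ 608.7, -160.8,  189.4]), array([ 602.9, -164.5,  189.4])]
```

View pics/c6.png

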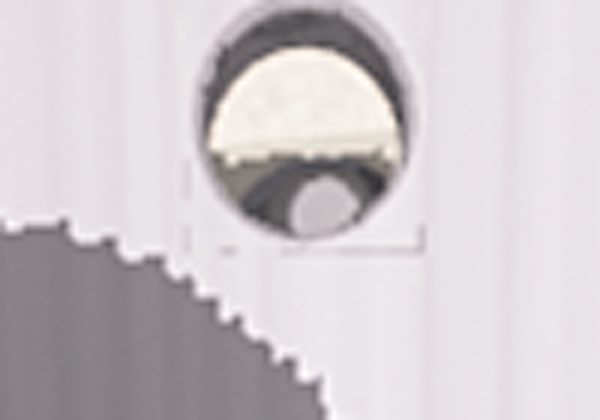

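The hole centre at crop (305,120) sits about 1.5 mm in +x from the pin at (325,205), which is within capture of the taper. I shift slightly and lower.

Call:
play_rows([
  {"x": -0.02,"y": 0.01,"z": -0.15,"ax": 0,"ay": 0.01,"az": 0},
  {"x": 0,"y": 0,"z": -0.15,"ax": 0,"ay": 0,"az": 0},
  {"x": 0,"y": 0,"z": -0.05,"ax": 0,"ay": 0,"az": 0},
])

```text
clock: 52.3
tool_pos: [626.2, -46.6, 179.6]
tool_rot: [0.001, -0.65, 0.76, -0.0]
wrist_force: [-0.1, 0.2, -2.9]
gripper_width: 0.227
```

```bash
python3 -c "
from h import *
st()"
```

```text
t 52.3 tcp [626.2 -46.6 179.6] yang 171.1 z [ 0.002  0.001 -1.   ] F [-0.1  0.2 -2.9] w 19.7 q [ 0.18  0.42 -0.05 -0.   -1.1  -0.34]
```

Call:
play_rows([
  {"x": 0,"y": -0.01,"z": -0.1,"ax": 0,"ay": 0.01,"az": 0},
  {"x": 0,"y": 0,"z": -0.1,"ax": 0,"ay": 0,"az": 0},
  {"x": 0,"y": 0,"z": -0.06,"ax": 0,"ay": 0,"az": 0},
])

```text
clock: 52.68
tool_pos: [626.3, -47.1, 165.5]
tool_rot: [0.0, -0.65, 0.76, 0.0]
wrist_force: [0.3, -0.5, -3.1]
gripper_width: 0.227
```

```bash
python3 -c "
from h import *
st()"
```

```text
t 52.7 tcp [626.3 -47.1 165.5] yang 171.1 z [ 0.     0.001 -1.   ] F [ 0.3 -0.5 -3.1] w 19.8 q [ 0.18  0.43 -0.07 -0.   -1.07 -0.34]
```

Call:
play_rows([
  {"x": 0,"y": 0,"z": -0.04,"ax": 0,"ay": 0,"az": 0},
  {"x": 0,"y": 0,"z": -0.03,"ax": 0,"ay": 0,"az": 0},
  {"x": 0,"y": 0,"z": -0.02,"ax": 0,"ay": 0,"az": 0},
])

```text
clock: 53.05
tool_pos: [626.3, -47.1, 161.9]
tool_rot: [0.0, -0.65, 0.76, -0.0]
wrist_force: [-3.4, 2.3, 3.9]
gripper_width: 0.224
```

```bash
python3 -c "
from h import *
st()"
```

```text
t 53.0 tcp [626.3 -47.1 161.9] yang 171.1 z [ 0.001  0.    -1.   ] F [-3.4  2.3  3.9] w 19.5 q [ 0.18  0.44 -0.07 -0.   -1.06 -0.34]
```

Call:
play_rows([
  {"x": 0,"y": 0,"z": 0,"ax": 0,"ay": 0,"az": 0},
  {"x": 0,"y": 0,"z": 0,"ax": 0,"ay": 0,"az": 0},
  {"x": 0,"y": 0,"z": 0,"ax": 0,"ay": 0,"az": 0},
  {"x": 0,"y": 0,"z": 0.3,"ax": 0,"ay": 0,"az": 0},
  {"x": 0,"y": 0,"z": 0.6,"ax": 0,"ay": 0,"az": 0},
  {"x": 0,"y": 0,"z": 0.8,"ax": 0,"ay": 0,"az": 0},
  {"x": 0,"y": 0,"z": 0.8,"ax": 0,"ay": 0,"az": 0},
], gripper=-1)

```text
clock: 53.92
tool_pos: [626.9, -47.8, 292.2]
tool_rot: [0.0, -0.65, 0.76, -0.001]
wrist_force: [0.1, -0.0, -0.1]
gripper_width: 0.932
```

Call:
play_rows([
  {"x": -0.4,"y": 0.9,"z": 0.3,"ax": 0,"ay": 0,"az": 0},
  {"x": -0.4,"y": 0.9,"z": 0,"ax": 0,"ay": 0,"az": 0},
  {"x": -0.4,"y": 0.9,"z": 0,"ax": 0,"ay": 0,"az": 0},
  {"x": -0.4,"y": 0.9,"z": 0,"ax": 0,"ay": 0,"az": 0},
  {"x": -0.4,"y": 0.9,"z": 0,"ax": 0,"ay": 0,"az": 0},
  {"x": -0.4,"y": 0.9,"z": 0,"ax": 0,"ay": 0,"az": 0},
  {"x": -0.4,"y": 0.9,"z": 0,"ax": 0,"ay": 0,"az": 0},
  {"x": -0.4,"y": 0.9,"z": 0,"ax": 0,"ay": 0,"az": 0},
  {"x": -0.4,"y": 0.9,"z": 0,"ax": 0,"ay": 0,"az": 0},
  {"x": -0.2,"y": 0.8,"z": 0,"ax": 0,"ay": 0,"az": 0},
])

```text
clock: 55.18
tool_pos: [434.1, 407.4, 328.0]
tool_rot: [0.015, -0.649, 0.761, -0.006]
wrist_force: [0.9, -0.3, 0.3]
gripper_width: 0.997
```

Call:
play_rows([
  {"x": 0,"y": 0,"z": 0,"ax": 0,"ay": 0,"az": 0},
  {"x": 0,"y": 0,"z": 0,"ax": 0,"ay": 0,"az": 0},
])

```text
clock: 55.42
tool_pos: [433.3, 409.6, 329.3]
tool_rot: [0.016, -0.65, 0.76, -0.006]
wrist_force: [-0.2, 0.0, -0.5]
gripper_width: 1.002
```

```bash
python3 - <<'E'
from h import *
st(); w=snap('wrist','w5.png'); C=cam('wrist')
u,v=map(int,proj('wrist',[420,339,75],C)); print(u,v)
x0=max(0,min(500,u-70));y0=max(0,min(280,v-70)); print(x0,y0)
a=cv2.resize(w[y0:y0+120,x0:x0+140],None,fx=3.2,fy=3.2,interpolation=2)
s=snap('side','s5.png'); b=cv2.resize(s[120:240,250:370],None,fx=2.8,fy=2.8,interpolation=2)
b=np.vstack([b,np.zeros((a.shape[0]-b.shape[0],b.shape[1],3),np.uint8)])
cv2.imwrite('pics/c7.png',np.hstack([a,b]))
E
```

```text
t 55.4 tcp [433.3 409.6 329.3] yang 171.1 z [ 0.032  0.012 -0.999] F [-0.2  0.  -0.5] w 87.2 q [ 1.04  0.27  0.09  0.02 -1.37 -1.2 ]
329 119
259 49
```

View pics/c7.png

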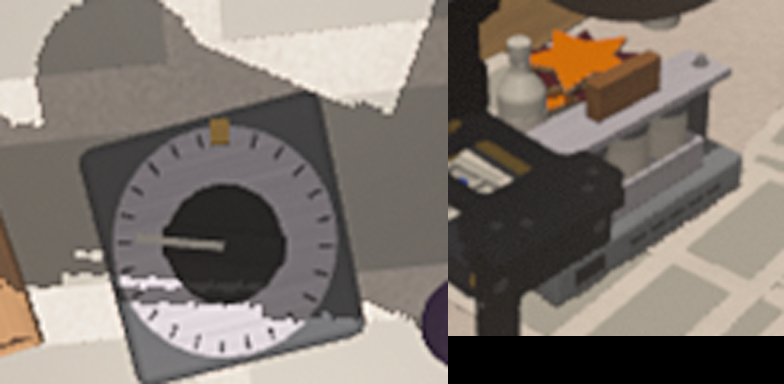

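The plate lies level on the pins (side half, pin tip visible at (700,60)). The knob centre is at crop (225,243), the pointer runs to (140,238) and the brass tab is at (220,131).

```bash
python3 - <<'E'
from h import *
C=cam('wrist'); f=lambda x,y,z: ray('wrist',259+x/3.2,49+y/3.2,z,C)
k=f(225,243,64); k2=f(225,240,57); t=f(220,131,63); n=f(137,238,64); l0=f(222,245,102); l1=f(165,241,102)
a=lambda v: np.degrees(np.arctan2(v[1],v[0])).round(1)
print('knob',k.round(1),k2.round(1),'tab',t.round(1),np.linalg.norm((t-k)[:2]).round(1),a(t-k),a(t-k2),'nose',n.round(1),np.linalg.norm(n-k).round(1),a(n-k),'line',a(l1-l0),l0.round(1),l1.round(1))
print('corners',[f(x,y,55).round(1) for x,y in((80,158),(318,92),(363,325),(145,380))], np.mean([f(x,y,55) for x,y in((80,158),(318,92),(363,325),(145,380))],0).round(1))
T=cam('top')
print('top ctr', ray('top',185+100/2.857,150+296/2.857,57,T).round(1), 'tabtop',ray('top',185+144/2.857,150+299/2.857,63,T).round(1))
E
```

```text
knob [420.8 345.7  64. ] [420.7 344.5  57. ] tab [416.  299.6  63. ] 46.3 -96.0 -96.0 nose [458.6 337.5  64. ] 38.6 -12.2 line -12.9 [422.  345.9 102. ] [444.2 340.8 102. ]
corners [array([478.3, 300. ,  55. ]), array([372.1, 290. ,  55. ]), array([364.3, 391.4,  55. ]), array([466.9, 401. ,  55. ])] [420.4 345.6  55. ]
top ctr [419.6 345.6  57. ] tabtop [415.5 297.8  63. ]
```

Call:
play_rows([
  {"x": 0,"y": -0.13,"z": -0.3,"ax": -0.09,"ay": 0.23,"az": 0.8},
  {"x": -0.03,"y": -0.13,"z": -0.35,"ax": 0,"ay": 0,"az": 1},
  {"x": -0.03,"y": -0.13,"z": -0.35,"ax": 0,"ay": 0,"az": 1},
  {"x": -0.03,"y": -0.13,"z": -0.35,"ax": 0,"ay": 0,"az": 1},
  {"x": -0.03,"y": -0.13,"z": -0.35,"ax": 0,"ay": 0,"az": 1},
  {"x": -0.03,"y": -0.13,"z": -0.35,"ax": 0,"ay": 0,"az": 1},
  {"x": -0.03,"y": -0.13,"z": -0.35,"ax": 0,"ay": 0,"az": 1},
  {"x": -0.03,"y": -0.13,"z": -0.35,"ax": 0,"ay": 0,"az": 1},
  {"x": -0.03,"y": -0.13,"z": -0.35,"ax": 0,"ay": 0,"az": 1},
  {"x": -0.03,"y": -0.13,"z": -0.35,"ax": 0,"ay": 0,"az": 1},
])

```text
clock: 56.78
tool_pos: [425.6, 331.4, 158.3]
tool_rot: [-0.003, 0.986, -0.164, -0.001]
wrist_force: [-0.3, 0.5, -0.1]
gripper_width: 1.001
```

Call:
play_rows([
  {"x": 0,"y": 0,"z": 0,"ax": 0,"ay": 0,"az": 1},
  {"x": 0,"y": 0,"z": 0,"ax": 0,"ay": 0,"az": 0},
  {"x": 0,"y": 0,"z": 0,"ax": 0,"ay": 0,"az": 0},
])

```text
clock: 57.15
tool_pos: [426.2, 327.6, 158.1]
tool_rot: [-0.002, 0.995, -0.097, -0.002]
wrist_force: [-0.7, 0.2, -0.5]
gripper_width: 1.003
```

```bash
python3 -c "
from h import *
st()"
```

```text
t 57.1 tcp [426.2 327.6 158.1] yang -101.1 z [-0.004  0.005 -1.   ] F [-0.7  0.2 -0.5] w 87.3 q [ 0.95  0.29 -0.3  -0.01 -0.98  0.43]
```

Call:
play_rows([
  {"x": -0.1,"y": 0.34,"z": -0.1,"ax": -0.03,"ay": -0.02,"az": -0.17},
  {"x": 0,"y": 0,"z": -0.4,"ax": 0,"ay": 0,"az": 0},
  {"x": 0,"y": 0,"z": -0.4,"ax": 0,"ay": 0,"az": 0},
  {"x": 0,"y": 0,"z": -0.1,"ax": 0,"ay": 0,"az": 0},
  {"x": 0,"y": 0,"z": 0,"ax": 0,"ay": 0,"az": 0},
])

```text
clock: 57.78
tool_pos: [422.9, 345.6, 109.8]
tool_rot: [-0.003, 0.994, -0.113, 0.001]
wrist_force: [0.1, -0.7, 0.3]
gripper_width: 0.999
```

```bash
python3 -c "
from h import *
st()"
```

```text
t 57.8 tcp [422.9 345.6 109.8] yang -103.0 z [ 0.003  0.006 -1.   ] F [ 0.1 -0.7  0.3] w 86.9 q [ 0.98  0.36 -0.34 -0.   -0.86  0.36]
```

Call:
play_rows([
  {"x": -0.06,"y": -0.02,"z": -0.4,"ax": -0.04,"ay": 0.02,"az": 0.05},
  {"x": 0,"y": 0,"z": -0.3,"ax": 0,"ay": 0,"az": 0},
  {"x": 0,"y": 0,"z": -0.07,"ax": 0,"ay": 0,"az": 0},
])

```text
clock: 58.15
tool_pos: [421.6, 346.3, 73.2]
tool_rot: [-0.003, 0.994, -0.11, 0.002]
wrist_force: [0.7, 0.9, 0.7]
gripper_width: 0.999
```

```bash
python3 -c "
from h import *
st()"
```

```text
t 58.1 tcp [421.6 346.3  73.2] yang -102.6 z [ 0.005  0.005 -1.   ] F [0.7 0.9 0.7] w 86.9 q [ 0.99  0.41 -0.39  0.   -0.77  0.36]
```

Call:
play_rows([
  {"x": -0.01,"y": -0.01,"z": 0,"ax": -0.03,"ay": 0.03,"az": 0},
  {"x": 0,"y": 0,"z": 0,"ax": 0,"ay": 0,"az": 0},
  {"x": 0,"y": 0,"z": 0,"ax": 0,"ay": 0,"az": 0},
  {"x": 0,"y": 0,"z": 0,"ax": 0,"ay": 0,"az": 0},
  {"x": 0,"y": 0,"z": 0,"ax": 0,"ay": 0,"az": 0},
  {"x": 0,"y": 0,"z": 0,"ax": 0,"ay": 0,"az": 0},
  {"x": 0,"y": 0,"z": 0,"ax": 0,"ay": 0,"az": 0},
  {"x": 0,"y": 0,"z": 0,"ax": 0,"ay": 0,"az": 0},
  {"x": 0,"y": 0,"z": 0,"ax": 0,"ay": 0,"az": 0},
  {"x": 0,"y": 0,"z": 0,"ax": 0,"ay": 0,"az": 0},
], gripper=1, squeeze=12)

```text
clock: 59.4
tool_pos: [422.3, 347.2, 75.2]
tool_rot: [-0.002, 0.994, -0.11, 0.001]
wrist_force: [-0.1, 0.6, 0.5]
gripper_width: 0.159
```

```bash
python3 -c "
from h import *
st()"
```

```text
t 59.4 tcp [422.3 347.2  75.2] yang -102.6 z [ 0.003  0.004 -1.   ] F [-0.1  0.6  0.5] w 13.9 q [ 0.98  0.41 -0.38  0.   -0.78  0.37]
```

Call:
play_rows([
  {"x": 0,"y": 0,"z": 0,"ax": 0,"ay": 0,"az": -0.5},
  {"x": 0,"y": 0,"z": 0,"ax": 0,"ay": 0,"az": -1},
  {"x": 0,"y": 0,"z": 0,"ax": 0,"ay": 0,"az": -1},
  {"x": 0,"y": 0,"z": 0,"ax": 0,"ay": 0,"az": -1},
  {"x": 0,"y": 0,"z": 0,"ax": 0,"ay": 0,"az": -1},
  {"x": 0,"y": 0,"z": 0,"ax": 0,"ay": 0,"az": -1},
])

```text
clock: 60.15
tool_pos: [421.7, 346.3, 75.2]
tool_rot: [-0.0, 0.875, -0.485, 0.001]
wrist_force: [-0.9, 0.9, 0.9]
gripper_width: 0.159
```

```bash
python3 -c "
from h import *
st()"
```

```text
t 60.1 tcp [421.7 346.3  75.2] yang -148.0 z [ 0.003 -0.001 -1.   ] F [-0.9  0.9  0.9] w 13.9 q [ 0.99  0.41 -0.38  0.   -0.78 -0.43]
```

Following well; 38° to go.

Call:
play_rows([
  {"x": 0,"y": 0,"z": 0,"ax": 0,"ay": 0,"az": -1},
  {"x": 0,"y": 0,"z": 0,"ax": 0,"ay": 0,"az": -1},
  {"x": 0,"y": 0,"z": 0,"ax": 0,"ay": 0,"az": -1},
  {"x": 0,"y": 0,"z": 0,"ax": 0,"ay": 0,"az": -1},
  {"x": 0,"y": 0,"z": 0,"ax": 0,"ay": 0,"az": -0.3},
  {"x": 0,"y": 0,"z": 0,"ax": 0,"ay": 0,"az": 0},
])

```text
clock: 60.9
tool_pos: [420.9, 346.1, 75.2]
tool_rot: [-0.001, -0.685, 0.729, -0.001]
wrist_force: [0.2, -0.6, 0.0]
gripper_width: 0.163
```

```bash
python3 -c "
from h import *
st()"
```

```text
t 60.9 tcp [420.9 346.1  75.2] yang 176.4 z [ 0.    -0.003 -1.   ] F [ 0.2 -0.6  0. ] w 14.1 q [ 0.99  0.41 -0.38  0.   -0.79 -1.05]
```

Call:
play_rows([
  {"x": 0,"y": 0,"z": 0,"ax": 0,"ay": 0,"az": -0.3},
  {"x": 0,"y": 0,"z": 0,"ax": 0,"ay": 0,"az": 0},
])

```text
clock: 61.15
tool_pos: [420.8, 346.1, 75.2]
tool_rot: [-0.001, -0.67, 0.743, -0.001]
wrist_force: [0.1, 1.0, -0.0]
gripper_width: 0.155
```

```bash
python3 -c "
from h import *
st()"
```

```text
t 61.1 tcp [420.8 346.1  75.2] yang 174.1 z [-0.    -0.003 -1.   ] F [ 0.1  1.  -0. ] w 13.5 q [ 0.99  0.41 -0.38  0.   -0.79 -1.09]
```

Call:
play_rows([
  {"x": 0,"y": 0,"z": 0,"ax": 0,"ay": 0,"az": 0},
  {"x": 0,"y": 0,"z": 0,"ax": 0,"ay": 0,"az": 0},
  {"x": 0,"y": 0,"z": 0,"ax": 0,"ay": 0,"az": 0},
  {"x": 0,"y": 0,"z": 0,"ax": 0,"ay": 0,"az": 0},
  {"x": 0,"y": 0,"z": 0.4,"ax": 0,"ay": 0,"az": 0},
  {"x": 0,"y": 0,"z": 0.8,"ax": 0,"ay": 0,"az": 0},
  {"x": 0.05,"y": 0.3,"z": 0.9,"ax": 0,"ay": 0,"az": 0},
  {"x": 0.05,"y": 0.5,"z": 0.9,"ax": 0,"ay": 0,"az": 0},
  {"x": 0.05,"y": 0.5,"z": 0.9,"ax": 0,"ay": 0,"az": 0},
  {"x": 0,"y": 0,"z": 0.9,"ax": 0,"ay": 0,"az": 0},
], gripper=-1)

```text
clock: 62.4
tool_pos: [425.6, 408.4, 317.7]
tool_rot: [-0.007, -0.67, 0.742, -0.002]
wrist_force: [-0.2, 0.1, -0.1]
gripper_width: 0.995
```

Call:
play_rows([
  {"x": 0,"y": 0,"z": 0.2,"ax": 0,"ay": 0,"az": 0},
  {"x": 0,"y": 0,"z": 0,"ax": 0,"ay": 0,"az": 0},
  {"x": 0,"y": 0,"z": 0,"ax": 0,"ay": 0,"az": 0},
])

```text
clock: 62.78
tool_pos: [425.7, 409.0, 330.1]
tool_rot: [-0.005, -0.67, 0.742, -0.001]
wrist_force: [-0.4, 0.2, -0.8]
gripper_width: 0.998
```

```bash
python3 - <<'E'
from h import *
st(); w=snap('wrist','w6.png'); C=cam('wrist')
u,v=map(int,proj('wrist',[420.7,345.5,64],C)); x0,y0=u-70,max(0,v-70); print(u,v,x0,y0)
a=cv2.resize(w[y0:y0+120,x0:x0+140],None,fx=3.2,fy=3.2,interpolation=2)
t=snap('top','t6.png'); b=cv2.resize(t[150:270,270:410],(448,384),interpolation=2)
cv2.imwrite('pics/c8.png',np.hstack([a,b])[:, :800])
E
```

```text
t 62.8 tcp [425.7 409.  330.1] yang 174.1 z [-0.006 -0.009 -1.   ] F [-0.4  0.2 -0.8] w 86.8 q [ 1.04  0.28  0.12 -0.   -1.42 -1.14]
319 130 249 60
```

View pics/c8.png

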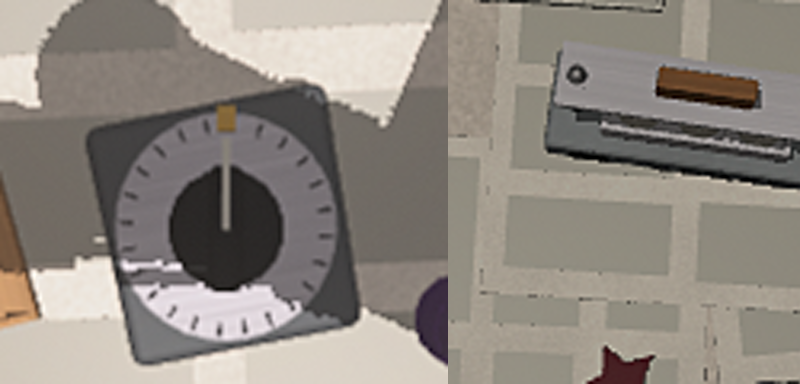

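The pointer line, crop (226,228) to (226,140), runs straight at the tab at (227,119), and the plate sits on its pin at (577,74). Handing in.

```bash
python3 -c "
from bench import close_job
print(close_job())"
```

```text
the job is handed in; nothing more can be done
None
```

The batch change is complete and handed in at about 63 s of the 210 s allowed. `close_job` gives no verdict, so success rests on my own checks.

- **Slim bottle:** one was present. It stands upright in the tray, placed about 4 mm from the tray centre.
- **Pots:** all three grey pots are in the sockets, one each. They went in without contact force, and a top picture before the plate went on showed all three seated. I left the purple look-alikes alone.
- **Plate:** contact came at exactly the height expected for the shoulders. The later pictures show it level, with a pin tip showing at each end.
- **Knob:** I turned it clockwise by about 83°. The last picture shows the pointer line aimed at the brass tab, within about 1–2° by eye; I did not compute a final angle.

**Checks that disagreed:**
- The first grasp of the slim bottle was too high and I redid it lower.
- One wrist-camera reading of a pot was about 20 mm off the other views, so I dropped it.
- The two pin measurements differed by about 2 mm, and the pots' fit agreed with the value I used.

I did not re-measure the bystanders at the end. The wrist never read more than about 7 N, and the last pictures showed nothing knocked.

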